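Turn the washed containers upside down on the dish drainer

TASK

Two storage containers without their lids have just been rinsed, the tall green one standing on the counter and the yellow one lying on its side: put both upside down on the dish drainer to drain, mouth flat on the slats, not touching each other or the other dishes. To make room, slide the upturned mixing bowl along the slats, without lifting it, until it rests against the cutlery holder. Set the containers down gently rather than dropping them, and leave everything else where it is.

Things in the scene. Friction and masses are not known exactly. Their poses are not given: they have to be found in the camera images.
- canister: Tall square storage canister standing on the counter, sage green with a white band round its foot, open top: 64 x 64 mm outside, 130 mm tall, wall and floor 4 mm, about 0.26 kg, straight smooth sides. Origin at its centre, 65 mm from the bottom, z from the closed bottom towards the open mouth (up at the start), x and y square to the sides.
- oblong: Oblong storage container lying on its side, mustard yellow with a white band round its foot, one end open: 64 mm (its x) by 84 mm (its y) outside, 104 mm from bottom to mouth, walls 4 mm, about 0.26 kg. Origin at its centre, 52 mm from the bottom, z from the closed bottom towards the open mouth (level at the start; then its y points up, so it lies 64 mm wide and 84 mm high).
- bowl: Cream mixing bowl with a blue stripe, standing upside down on the drainer: round, 130 mm across at the rim (which is down, on the slats), 76 mm across at the foot (on top), 62 mm high, 0.38 kg, steep curved side. Origin at the centre of the rim, z up. It slides on the slats (friction about 0.6).
- drainer: Dish drainer fixed to the counter: steel tray 230 mm (its x) by 452 mm (its y), slat tops 18 mm above the counter, a steel edge 10 mm thick all round standing 10 mm above the slats. The steel cutlery holder, 206 mm in x, 55 mm in y, stands inside the +y end, top 128 mm above the counter, cutlery up to 220 mm. Origin under the centre at counter height, z up.
- deck (a point): Centre of the drainer's free slatted area, on top of the slats, axes as the drainer's. The free area is 210 mm in x (x from -105 to +105 mm) and 376 mm in y: from the edge at y = -188 mm to the near face of the cutlery holder at y = +188 mm.
- cup: Terracotta cup draining upside down on the slats near the drainer's -y end: 68 mm across at the rim (down), 66 mm high. Origin at the centre of the rim, z up. To be left alone.
- mug: Blue mug standing on the counter, 76 mm across, 88 mm tall, handle standing out 30 mm at its +y. Origin at the centre of its bottom. To be left alone.
- pepper_mill: Dark wooden pepper mill, 56 mm across, 169 mm tall, standing. Origin at the centre of its bottom. To be left alone.
- soap: Amber soap dispenser with black pump, 62 mm across up to 118 mm, then a neck and pump 28 mm across to 180 mm, the spout reaching 41 mm out along its -x. Origin at the centre of its bottom. To be left alone.
- oil: Green oil bottle, standing, 58 mm across up to 110 mm, then a neck 30 mm across to 170 mm. Origin at the centre of its bottom. To be left alone.
- lid_square: Bamboo lid lying flat, 68 x 68 mm, 14 mm thick. Origin at the centre of its underside. To be left alone.
- lid_long: Bamboo lid lying flat, 68 mm (x) by 88 mm (y), 14 mm thick. Origin at the centre of its underside. To be left alone.
- island: The black granite counter; origin on its top (z = 0). Beyond the things listed it carries fixed equipment: a knife block, spice rack and toaster along the back (x above 0.78, up to 230 mm tall) and a hob with a saucepan on the right (y below -0.52, pan 95 mm tall).
There are look-alikes about, which are no part of the job. There is more than one size of the bowl; the job needs the largest.

How it is judged:
By the outcome, as a careful person would: the job done as asked, in the order asked, and still so for the second after the job is handed in, with the robot touching nothing.
It also fails if it takes over 72 s, if anything falls off the work surface, if the arm or the gripper's body presses on something with over 40 N, if the wrist force passes 120 N, or if a joint passes its speed limit or range.

ROBOT

A 6-joint arm with a two-finger parallel gripper is mounted at the origin on the work surface. World frame = base frame: x ahead of the robot, y to its left, z up, the work surface at z = 0. Lengths are in m, angles in rad, forces in N, time in s.
With the tool pointing down it reaches from about 0.25 to 0.775 m from the base axis. Payload 8.9 kg.
Tool frame: the origin (TCP) lies at the very end of the fingers, on their centre line; the grasp point (between the pads) lies 19 mm behind it (grip_depth is the distance from the TCP to the grasp point, in m); z points along the fingers, y is the line along which they close (so a half turn about z gives the same grasp; the last joint's range is limited). The gripper opens to 85 mm and grips with 20 to 120 N. Pads are 22 mm wide; open, the fingers measure 114 mm over their backs; the gripper's body (76 mm by 85 mm) begins 54 mm behind the grasp point. The pads swing forward as they close: fully open they stand 13 mm farther back than shut.
Start: joints at [-1.345, 0.291, -0.153, 1.127, 0, 1.431], TCP at [0.187, -0.49, 0.231] pointing down, gripper open.
Joint ranges: [-2.52, 2.52], [-0.91, 1.74], [-1.3, 1.37], [-1.96, 2.02], [-1.52, 1.47], [-3.14, 3.14]. Speed limits (rad/s): [2.22, 2.22, 2.79, 3.14, 3.14, 3.14].

INTERFACE

Orientations are given as [roll, pitch, yaw] about the fixed x, y, z axes, in that order (R = Rz(yaw) Ry(pitch) Rx(roll)).
In Python, from rig import observe, snapshot, job_done, grip_depth gives the robot as it stands.
- The arm moves only by the shell command python3 -m inch 'ROWS' [FORCE]. ROWS is a JSON object of lists of equal length, an entry for each row: "delta_pos": the shift along the world's x, y, z in m, a list of three; "delta_rot": the turn, a rotation vector about the world's x, y, z in units of 8 degrees (1.0 is 8 degrees), a list of three; "fingers": the opening, from 0 (shut) to 1 (fully open). In form: {"delta_pos": [[dx, dy, dz], ...], "delta_rot": [[wx, wy, wz], ...], "fingers": [fingers, ...]}. A call has 1 to 8 rows; each row shifts and turns the commanded pose from where the row before left it; what a row does not reach is not made up. A row lasts 1/8 s, in which the tool goes at most 62.5 mm and 10.7 degrees, less where a joint would pass 70% of its speed; a pose out of reach is approached as far as the arm can. A call is refused whole if a number of a shift passes 0.0625 or a number of a turn 1, either way. A call with a gripper value outside its range is refused whole. The fingers move at their own pace and stop on an object; FORCE is the grip in N (left out, the last holds). Time passes only in rows, so rows that do not move let the fingers close. It gives the time, the measured TCP pose, the force, the opening and the grip force at its end, in the units of the state.
- observe(): the state, without advancing time (a new reading comes with each control period).
- snapshot(name): name is "side" or "top" or "wrist"; returns a dict with "frame" (480x640x3 uint8, red, green, blue), "mtx" (3x3 intrinsics, pixels), "view" (4x4, takes a point from world to camera coordinates). Camera axes: x right, y up, looking along -z (the intrinsics and any distortion apply to the point x, -y, -z); pixel columns grow to the right and rows downward; lengths in m; the calibration is good to about 2 mm. A picture is of the moment at which its call begins. There is no depth.
- job_done(): hands the job in; it is judged then, once.
The state is a dict: "time_s": time; "joints": joint angles; "dq": joint speeds; "joint_torque": joint torques, N m; "tcp_pos": TCP position; "eef_rot": TCP orientation; "force": force on the tool from outside, world axes, zero at the start; "torque": the same for the moment, N m; "grip_width": opening from 0.0 (shut) to 1.0 (fully open); "finger_force": force on a finger pad.
Only numpy, scipy, OpenCV 4.12 (cv2) and the standard library are available. Lean on these libraries where they do the work, as an engineer would, in place of code of your own. Each camera call takes 0.05 s, during which the arm holds its last target. There are 200 camera calls.

## Working session

There is one attempt and no reset: what is moved stays moved. The work goes in short steps, Python scripts to look and compute and a shell command to move; the robot and the scene stay as the last step left them, time stands still between calls to the robot, and variables do not carry over. Pictures are saved under pics/ and viewed, at most 10 in all, crops included, and the job is handed in when it is done.

```bash
mkdir -p pics; ls; python3 - <<'E'
from rig import *
import cv2,json
print(observe(),grip_depth)
for n in("top","side"):
    s=snapshot(n);cv2.imwrite(f"pics/{n}0.png",s["frame"][:,:,::-1]);print(n,s["mtx"].tolist(),s["view"].round(4).tolist())
    import numpy as np
    np.savez(f"{n}0.npz",**{k:np.array(v) for k,v in s.items()})
E
```

```text
pics
{'time_s': 0.0, 'joints': array([-1.34532653e+00,  2.91316171e-01, -1.54128398e-01,  1.12666319e+00,
        8.73249246e-06,  1.43151744e+00]), 'dq': array([ 0.00099924,  0.00033371, -0.00093906,  0.00063501,  0.00018787,
        0.00110928]), 'joint_torque': array([ 6.82141626e-05, -5.37144542e+01,  3.31373584e+01,  1.58692285e-02,
        3.98188388e-05,  5.72329938e-06]), 'tcp_pos': array([ 0.18719555, -0.49003642,  0.23071287]), 'eef_rot': array([-3.14029513e+00, -1.90713108e-04,  3.64748555e-01]), 'force': array([-0.22554054,  0.24768471, -0.05140073]), 'torque': array([-0.05094405, -0.04869016,  0.01690554]), 'finger_force': 0.0, 'grip_width': 1.0012863992309051} 0.0187
top [[440.0843097396353, 0.0, 319.98103108823227], [0.0, 440.0843097396353, 237.47932711081654], [0.0, 0.0, 1.0]] [[-0.0185, -0.9992, -0.0356, -0.0721], [0.9868, -0.0239, 0.1601, -0.5148], [-0.1608, -0.0322, 0.9865, -0.9116], [0.0, 0.0, 0.0, 1.0]]
side [[454.40384017642754, 0.0, 325.7023764412156], [0.0, 454.40384017642754, 240.41548080230945], [0.0, 0.0, 1.0]] [[-0.9171, -0.3987, -0.0056, 0.4608], [0.2156, -0.5075, 0.8343, -0.2134], [-0.3354, 0.7639, 0.5514, -0.7818], [0.0, 0.0, 0.0, 1.0]]
```

View pics/top0.png

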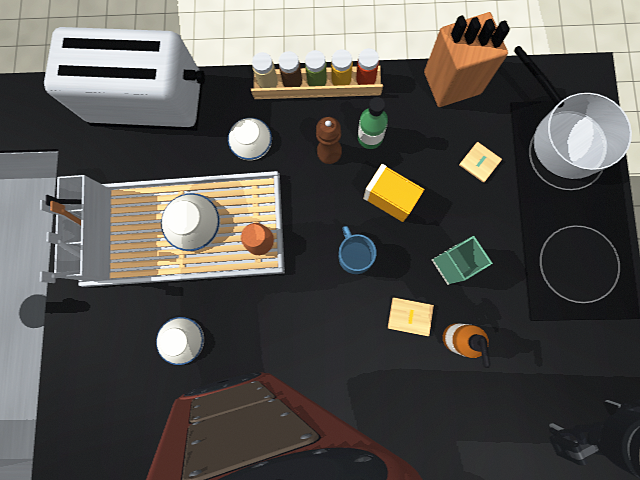

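View pics/side0.png

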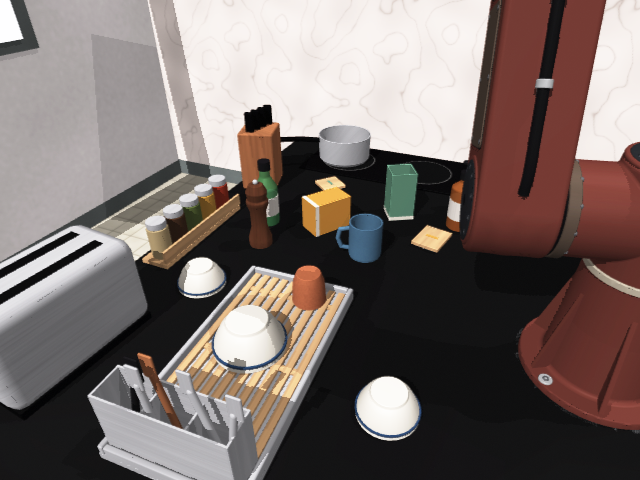

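Candidates for the bowl in the top view are (190,220) on the drainer, (250,139) and (180,341) on the counter. The one on the drainer looks largest and stands on the slats, so it fits. I'll confirm with crops.

```bash
python3 - <<'E'
import cv2
i=cv2.imread("pics/top0.png")
cv2.imwrite("pics/c1.png",cv2.resize(i[110:300,40:300],None,fx=3,fy=3,interpolation=cv2.INTER_CUBIC))
cv2.imwrite("pics/c2.png",cv2.resize(i[150:300,330:510],None,fx=4,fy=4,interpolation=cv2.INTER_CUBIC))
E
```

```text
(no output)
```

View pics/c1.png

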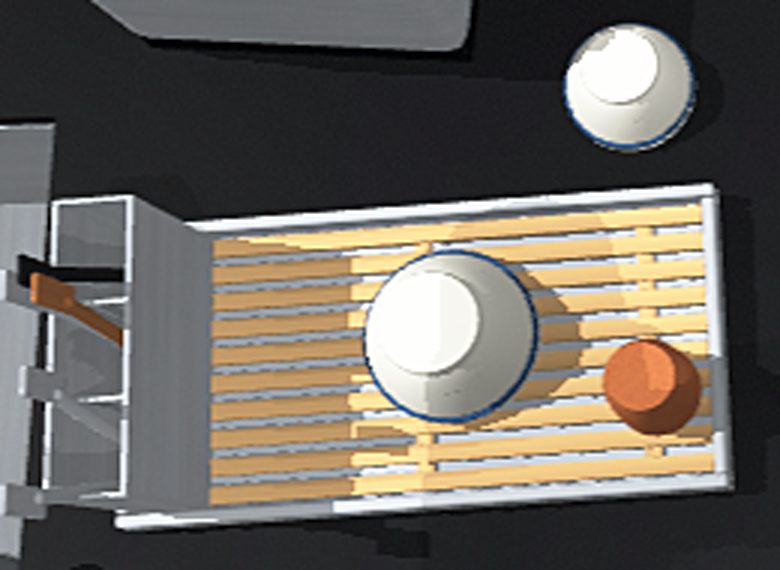

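View pics/c2.png

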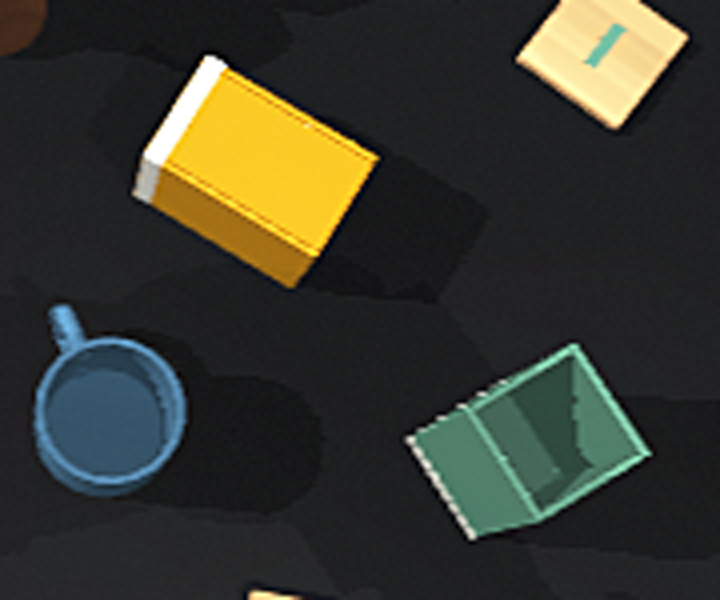

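The drainer bowl's rim spans about 58 px (crop x 363–538, y 250–423), against about 43 px for the one behind the drainer, so it is the largest. The drainer's outer corners are at crop (715,185), (733,488) and (115,523). The cup is at (652,388). The canister rim corners are at crop (576,345), (650,454), (540,520) and (470,407). The yellow top-face corners are (210,57), (146,155), (378,158) and (316,258), with the white foot at the left.

```bash
cat > geo.py <<'E'
import numpy as np
from scipy.optimize import least_squares
def cam(n):
    d=np.load(n+".npz"); return d["mtx"],d["view"]
def back(c,px,z):
    K,V=c; u,v=px
    d=V[:3,:3].T@np.array([(u-K[0,2])/K[0,0],-(v-K[1,2])/K[1,1],-1]); o=-V[:3,:3].T@V[:3,3]
    return o+d*(z-o[2])/d[2]
def proj(c,p):
    K,V=c; q=V[:3,:3]@np.asarray(p)+V[:3,3]; return K[0,0]*q[0]/-q[2]+K[0,2],-K[1,1]*q[1]/-q[2]+K[1,2]
E
python3 - <<'E'
from geo import *
c=cam("top0")
f=lambda p,s,o:((p[0]+.5)/s-.5+o[0],(p[1]+.5)/s-.5+o[1])
A=lambda p,z:back(c,f(p,3,(40,110)),z)[:2]
B=lambda p,z:back(c,f(p,4,(330,150)),z)[:2]
np.set_printoptions(precision=4,suppress=True)
d=[A(p,.028) for p in((715,185),(733,488),(115,523))]
print("drainer corners",d,[np.linalg.norm(d[0]-d[1]),np.linalg.norm(d[1]-d[2])])
ey=d[2]-d[1];yaw=np.arctan2(-ey[0],ey[1]);e=d[0]-d[1];print("yaw",yaw,np.arctan2(e[1],e[0]))
print("holder near top corners",A((133,197),.128),A((130,505),.128))
print("bowl",A((451,336.5),.018), "w",[A(p,.018) for p in((363,336),(538,336),(451,250),(451,423))])
print("bowl foot",A((430,322),.08))
print("cup rim",A((653,388),.018),"cup top",A((637,374),.084))
k=[B(p,.13) for p in((576,345),(650,454),(540,520),(470,407))]
print("can",k,np.mean(k,0));e=k[0]-k[3];g=k[1]-k[0];print(np.linalg.norm(e),np.linalg.norm(g),np.degrees([np.arctan2(e[1],e[0]),np.arctan2(g[1],g[0]),np.arctan2(*(k[1]-k[2])[::-1])]))
o=[B(p,.084) for p in((210,57),(146,155),(316,258),(378,158))]
print("obl",o,np.mean(o,0));zx=(o[2]+o[3]-o[0]-o[1])/2;print(np.linalg.norm(zx),np.linalg.norm(o[0]-o[1]),"zdir deg",np.degrees(np.arctan2(zx[1],zx[0])))
for n,p,z in(("mug",(112,412),.088),("mugh",(62,312),.07)):print(n,B(p,z))
for n,p,z in(("pepper",(329,124),.169),("oil",(376,104),.17),("soapneck",(478,340),.18),("lid sq?",(480,161),.014),("lid2",(411,317),.014),("soapbody",(466,341),.06)):print(n,back(c,p,z)[:2])
E
```

```text
drainer corners [array([0.6684, 0.0091]), array([ 0.4405, -0.0032]), array([0.4245, 0.4509])] [np.float64(0.2283058274021165), np.float64(0.45443833107189946)]
yaw 0.035049447093977136 0.0541326479114358
holder near top corners [0.6394 0.3949] [0.4293 0.3824]
bowl [0.5595 0.2096] w [array([0.5616, 0.2766]), array([0.5582, 0.1438]), array([0.6265, 0.2116]), array([0.4941, 0.2077])]
bowl foot [0.5575 0.204 ]
cup rim [0.5167 0.0571] cup top [0.5161 0.0565]
can [array([ 0.4945, -0.3831]), array([ 0.4409, -0.4142]), array([ 0.4106, -0.36  ]), array([ 0.4655, -0.3305])] [ 0.4529 -0.372 ]
0.06010104695739043 0.061894701491892204 [ -61.1664 -149.9095  -60.759 ]
obl [array([ 0.66  , -0.2185]), array([ 0.6077, -0.183 ]), array([ 0.5504, -0.2685]), array([ 0.6027, -0.3032])] [ 0.6052 -0.2433]
0.10261475382801377 0.06320761306569575 zdir deg -123.95485993902297
mug [ 0.4723 -0.1607]
mugh [ 0.528  -0.1372]
pepper [ 0.7154 -0.109 ]
oil [ 0.7531 -0.2015]
soapneck [ 0.3018 -0.3612]
lid sq? [ 0.6835 -0.4468]
lid2 [ 0.34   -0.2743]
soapbody [ 0.2914 -0.3743]
```

```bash
python3 -m inch '{"delta_pos":[[0.02,0.02,0.04],[0.028,0.031,0.02],[0.028,0.031,0.015],[0.028,0.031,0.015],[0.028,0.031,0.015],[0.028,0.031,0.015],[0.028,0.031,0],[0.028,0.031,0]],"delta_rot":[[0,0,1],[0,0,1],[0,0,1],[0,0,1],[0,0,1],[0,0,1],[0,0,1],[0,0,1]],"fingers":[0.6,0.6,0.6,0.6,0.6,0.6,0.6,0.6]}'
python3 -c "
from rig import *;o=observe();print(o['tcp_pos'],o['eef_rot'],o['joints'])"
```

```text
time_s: 1.1
tcp_pos: [0.4041, -0.2523, 0.3513]
eef_rot: [-3.142, 0.0, 1.486]
force: [-0.4, -1.1, 0.0]
grip_width: 0.599
finger_force: 0.0
[ 0.40405308 -0.25229932  0.3512644 ] [-3.14153403e+00  9.14023994e-07  1.48639114e+00] [-7.11799767e-01  1.59117017e-01 -1.17235177e-02  1.40000272e+00
 -3.51558580e-05  9.43401746e-01]
```

```bash
python3 -m inch '{"delta_pos":[[0.023,0.054,0],[0.023,0.054,0],[0.023,0.054,0],[0.023,0.054,0],[0.023,0.054,0],[0.023,0.054,0],[0.021,0.053,0],[0,0,-0.03]],"delta_rot":[[0,0,0.93],[0,0,0],[0,0,0],[0,0,0],[0,0,0],[0,0,0],[0,0,0],[0,0,0]],"fingers":[0.6,0.6,0.6,0.6,0.6,0.6,0.6,0.6]}'
python3 -m inch '{"delta_pos":[[0,0,-0.05],[0,0,-0.05],[0,0,-0.05],[0,0,-0.03],[0,0,0]],"delta_rot":[[0,0,0],[0,0,0],[0,0,0],[0,0,0],[0,0,0]],"fingers":[0.6,0.6,0.6,0.6,0.6]}'
python3 - <<'E'
from rig import *
import cv2
print(observe()['joints'])
s=snapshot("side");cv2.imwrite("pics/side1.png",s["frame"][:,:,::-1])
E
```

```text
time_s: 2.1
tcp_pos: [0.5642, 0.1273, 0.3216]
eef_rot: [3.138, -0.001, 1.616]
force: [-0.1, -0.4, -0.4]
grip_width: 0.599
finger_force: 0.0
time_s: 2.72
tcp_pos: [0.5603, 0.1234, 0.1391]
eef_rot: [-3.137, 0.0, 1.612]
force: [0.1, -0.0, 0.3]
grip_width: 0.607
finger_force: 0.0
[ 8.92962742e-02  4.51136090e-01 -1.65783209e-01  9.58971108e-01
 -1.64333975e-05  1.61924564e+00]
```

View pics/side1.png

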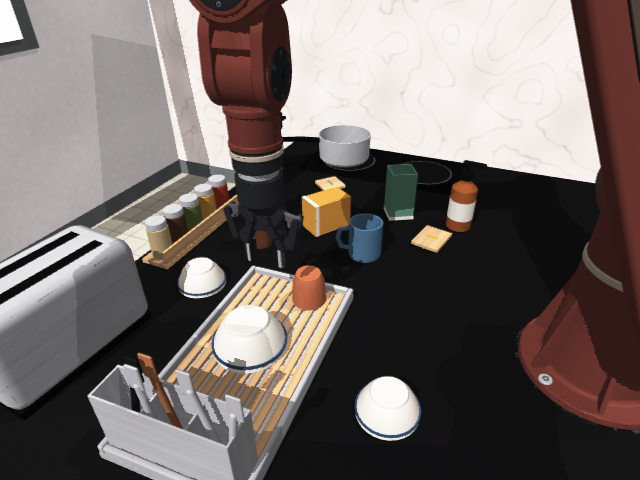

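The fingers hang at about (265,255), between the cup (308,288) and the bowl (250,335), as planned. Next I lower to 10 mm above the slats and push gently.

```bash
python3 -m inch '{"delta_pos":[[0,0,-0.04],[0,0,-0.04],[0,0,-0.02],[0,0,-0.011],[0,0,0]],"delta_rot":[[0,0,0],[0,0,0],[0,0,0],[0,0,0],[0,0,0]],"fingers":[0.6,0.6,0.6,0.6,0.6]}'
python3 -m inch '{"delta_pos":[[-0.0005,0.01,0],[-0.0005,0.01,0],[-0.0005,0.01,0],[-0.0005,0.01,0],[-0.0005,0.01,0],[-0.0005,0.01,0],[-0.0005,0.01,0],[-0.0005,0.01,0]],"delta_rot":[[0,0,0],[0,0,0],[0,0,0],[0,0,0],[0,0,0],[0,0,0],[0,0,0],[0,0,0]],"fingers":[0.6,0.6,0.6,0.6,0.6,0.6,0.6,0.6]}'
```

```text
time_s: 3.4
tcp_pos: [0.563, 0.1236, 0.031]
eef_rot: [3.141, -0.0, 1.612]
force: [0.0, -0.5, -0.1]
grip_width: 0.596
finger_force: 0.0
time_s: 4.4
tcp_pos: [0.5583, 0.2041, 0.0303]
eef_rot: [3.142, 0.0, 1.612]
force: [0.3, -5.3, 5.8]
grip_width: 0.601
finger_force: 3.1
```

```bash
python3 -m inch '{"delta_pos":[[-0.0005,0.01,0],[-0.0005,0.01,0],[-0.0005,0.01,0],[-0.0005,0.01,0],[0,0,0]],"delta_rot":[[0,0,0],[0,0,0],[0,0,0],[0,0,0],[0,0,0]],"fingers":[0.6,0.6,0.6,0.6,0.6]}'
python3 - <<'E'
from rig import *
import cv2
s=snapshot("side");cv2.imwrite("pics/side2.png",s["frame"][200:480,60:400,::-1].repeat(2,0).repeat(2,1))
E
```

```text
time_s: 5.03
tcp_pos: [0.5558, 0.2449, 0.03]
eef_rot: [-3.141, -0.001, 1.613]
force: [-0.2, 0.3, -0.3]
grip_width: 0.604
finger_force: 0.0
```

View pics/side2.png

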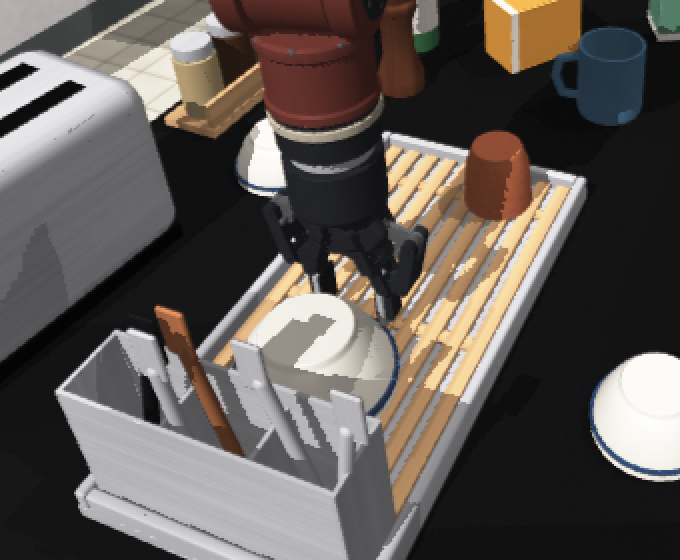

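The bowl, with its rim right edge at about (398,375), is being pushed squarely and is nearing the holder. I'll keep going slowly until the force rises.

```bash
python3 -m inch '{"delta_pos":[[0,0.003,0],[0,0.003,0],[0,0.002,0]],"delta_rot":[[0,0,0],[0,0,0],[0,0,0]],"fingers":[0.6,0.6,0.6]}'
python3 -m inch '{"delta_pos":[[0,0.002,0],[0,0.002,0]],"delta_rot":[[0,0,0],[0,0,0]],"fingers":[0.6,0.6]}'
python3 -m inch '{"delta_pos":[[0,0.002,0],[0,0.002,0]],"delta_rot":[[0,0,0],[0,0,0]],"fingers":[0.6,0.6]}'
```

```text
time_s: 5.45
tcp_pos: [0.5561, 0.2516, 0.0301]
eef_rot: [-3.141, 0.0, 1.612]
force: [0.3, -1.0, -1.4]
grip_width: 0.595
finger_force: 0.7
time_s: 5.7
tcp_pos: [0.5562, 0.2556, 0.0303]
eef_rot: [-3.141, 0.0, 1.612]
force: [0.4, -1.2, -1.2]
grip_width: 0.602
finger_force: 0.7
time_s: 5.95
tcp_pos: [0.5563, 0.2597, 0.0303]
eef_rot: [-3.142, -0.0, 1.612]
force: [-0.3, -1.5, -1.2]
grip_width: 0.597
finger_force: 0.7
```

```bash
for i in 1; do python3 -m inch '{"delta_pos":[[0,0.002,0],[0,0.001,0]],"delta_rot":[[0,0,0],[0,0,0]],"fingers":[0.6,0.6]}' | grep -E "tcp|^force"; done
python3 -m inch '{"delta_pos":[[0,0.001,0],[0,0.001,0]],"delta_rot":[[0,0,0],[0,0,0]],"fingers":[0.6,0.6]}'| grep -E "tcp|^force"
python3 -m inch '{"delta_pos":[[0,0.001,0],[0,0.001,0]],"delta_rot":[[0,0,0],[0,0,0]],"fingers":[0.6,0.6]}'| grep -E "tcp|^force"
```

```text
tcp_pos: [0.5563, 0.2623, 0.0303]
force: [0.2, -4.8, 0.2]
tcp_pos: [0.5563, 0.2625, 0.0302]
force: [0.7, -12.4, 2.4]
tcp_pos: [0.5563, 0.2627, 0.0302]
force: [1.0, -20.4, 4.4]
```

The bowl rests against the holder: motion stalled at y=0.2627 while the force rose to 20 N. I'll back off and collect joint readings for a quick kinematic fit.

```bash
cat > rec.py <<'E'
from rig import *
import json
o=observe();d=[list(o['joints']),list(o['tcp_pos']),list(o['eef_rot'])]
open("rec.jsonl","a").write(json.dumps(d)+"\n")
import numpy as np;print(np.round(d[0],3))
E
python3 rec.py
python3 -m inch '{"delta_pos":[[0,-0.01,0],[0,-0.02,0],[0,-0.01,0],[0,0,0.05],[0,0,0.05],[0,0,0.05],[0,0,0.05]],"delta_rot":[[0,0,0],[0,0,0],[0,0,0],[0,0,0],[0,0,0],[0,0,0],[0,0,0]],"fingers":[0.6,0.6,0.6,0.6,0.6,0.6,1]}'; python3 rec.py
python3 -m inch '{"delta_pos":[[-0.02,-0.055,0.01],[-0.02,-0.055,0.01],[-0.02,-0.055,0],[-0.02,-0.055,0],[-0.02,-0.055,0],[-0.02,-0.055,0],[-0.02,-0.055,0],[0,0,0]],"delta_rot":[[0,0,0],[0,0,0],[0,0,0],[0,0,0],[0,0,0],[0,0,0],[0,0,0],[0,0,0]],"fingers":[1,1,1,1,1,1,1,1]}'; python3 rec.py
python3 -m inch '{"delta_pos":[[0,0,0.02],[0,0,0.02],[0,0,0.02],[0,0,0],[0,0,0]],"delta_rot":[[0.5,-0.8,0],[0.5,-0.8,0],[0.5,-0.8,0],[0.5,-0.8,0],[0,0,0]],"fingers":[1,1,1,1,1]}'; python3 rec.py
```

```text
[ 0.326  0.632 -0.17   0.771 -0.007  1.858]
time_s: 7.58
tcp_pos: [0.5562, 0.2262, 0.2321]
eef_rot: [3.141, -0.001, 1.611]
force: [-0.4, 0.4, -0.3]
grip_width: 0.792
finger_force: 0.0
[0.264 0.435 0.063 1.198 0.    1.794]
time_s: 8.57
tcp_pos: [0.415, -0.1619, 0.2504]
eef_rot: [3.141, 0.001, 1.606]
force: [0.3, 0.1, -0.1]
grip_width: 1.0
finger_force: 0.0
[-0.536  0.127 -0.312  1.131 -0.     1.   ]
time_s: 9.2
tcp_pos: [0.4154, -0.1586, 0.3098]
eef_rot: [2.674, -0.253, 1.669]
force: [-0.1, 0.2, 0.3]
grip_width: 1.001
finger_force: 0.0
[-0.922 -0.042 -0.45   1.11   0.524  0.625]
```

```bash
cat >> rec.jsonl <<'E'
[[-1.34532653, 0.291316171, -0.154128398, 1.12666319, 0, 1.43151744],[0.18719555, -0.49003642, 0.23071287],[-3.14029513, 0, 0.364748555]]
[[-0.711799767, 0.159117017, -0.0117235177, 1.40000272, 0, 0.943401746],[0.40405308, -0.25229932, 0.3512644],[-3.14153403, 0, 1.48639114]]
[[0.0892962742, 0.45113609, -0.165783209, 0.958971108, 0, 1.61924564],[0.5603,0.1234,0.1391],[-3.137,0,1.612]]
E
cat > kin.py <<'E'
import numpy as np, json, os
from scipy.optimize import least_squares
from scipy.spatial.transform import Rotation as R
A=lambda ax,t:R.from_euler(ax,t)
def fk(q,p,s):
    # p: r0,h,lat, L1x,L1z, L2x,L2z, T, o
    r0,h,lat,ax,az,bx,bz,T=p
    R1=A('z',q[0]);R2=R1*A('y',q[1]);R3=R2*A('y',-q[2]);R4=R3*A('y',q[3]);R5=R4*A('z',s[0]*q[4]);R6=R5*A('x',s[1]*q[5])
    pos=R1.apply([r0,lat,h])+R2.apply([ax,0,az])+R3.apply([bx,0,bz])+R5.apply([T,0,0])
    return pos,R6*R.from_matrix(np.array([[0,0,1],[0,s[2],0],[-s[2],0,0.]]))
def load():
    return [json.loads(l) for l in open("rec.jsonl")]
def fit():
    D=load();best=None
    for s in [(a,b,c) for a in(1,-1) for b in(1,-1) for c in(1,-1)]:
        def res(p):
            r=[]
            for q,x,e in D:
                pos,Rt=fk(q,p,s); r+=list((pos-x)*10)+list((R.from_euler('xyz',e).inv()*Rt).as_rotvec())
            return np.array(r+list(1e-3*np.array(p)))
        f=least_squares(res,[0,.35,.07,0,.4,.35,0,.3])
        if best is None or f.cost<best[0]:best=(f.cost,f.x,s,f.fun)
    return best
LO=np.array([-2.52,-.91,-1.3,-1.96,-1.52,-3.14]);HI=np.array([2.52,1.74,1.37,2.02,1.47,3.14])
def ik(pos,Rt,p,s,seeds):
    out=None
    for q0 in seeds:
        f=least_squares(lambda q:np.r_[(fk(q,p,s)[0]-pos)*5,(Rt.inv()*fk(q,p,s)[1]).as_rotvec()],np.clip(q0,LO+.001,HI-.001),bounds=(LO,HI))
        if out is None or f.cost<out[0]-1e-9:out=(f.cost,f.x)
    return out
E
cat > plan.py <<'E'
from kin import *
c,p,s,fun=fit()
np.set_printoptions(precision=3,suppress=True)
print(c,p,s,abs(fun).max())
def T(yaw,flip):  # horizontal tool, pointing at yaw deg; y horizontal
    z=np.array([np.cos(np.radians(yaw)),np.sin(np.radians(yaw)),0]);y=np.cross([0,0,1],z)*(-1 if flip else 1);x=np.cross(y,z)
    return R.from_matrix(np.c_[x,y,z])
seeds=[[j1,a,b,-a+b,g,j6] for j1 in(-1,-.3,.3) for a,b in((0,0),(.3,-.8),(.3,.8),(-.3,-.8),(-.3,-1.2)) for g in(0,) for j6 in(0.1,3)]
tests={"can -60":((.4625,-.388,.072),-60),"can -60 pre":((.413,-.303,.072),-60),"can 30":((.469,-.362,.072),30),
"near":((.49+.019,.175,.085),2.6),"far":((.60+.019,.18,.085),2.6),"near15":((.49+.019,.175,.085),20),"near pre":((.42,.175,.085),2.6)}
for n,(x,y) in tests.items():
    for fl in(0,1):print(n,fl,*ik(np.array(x),T(y,fl),p,s,seeds))
E
python3 plan.py
```

```text
0.0006892723514830956 [0.001 0.183 0.073 0.002 0.499 0.384 0.066 0.324] (1, 1, 1) 0.019929880467938754
can -60 0 0.0007646701474870813 [-0.559  0.976 -1.023 -1.96  -0.502  0.018]
can -60 1 0.000951771894748798 [-0.557  0.976 -1.02  -1.96  -0.506  3.14 ]
can -60 pre 0 0.008152759501539212 [-0.316  0.944 -1.162 -1.96  -0.787  0.101]
can -60 pre 1 0.012764751514372667 [-0.307  0.943 -1.142 -1.96  -0.81   3.14 ]
can 30 0 1.1839275410980684e-07 [-1.358  1.024 -0.393  1.723  1.26  -3.14 ]
can 30 1 2.6747974698655884e-27 [-1.358  1.024 -0.393  1.725  1.26   0.   ]
near 0 0.009687386234115147 [ 0.487  0.892 -1.2   -1.96  -0.493  0.06 ]
near 1 0.011469117667739885 [ 0.48   0.889 -1.199 -1.96  -0.483  3.14 ]
far 0 5.520328545588693e-14 [ 0.294  0.965 -0.988 -1.953 -0.248  0.   ]
far 1 1.1917379632411618e-06 [ 0.294  0.965 -0.988 -1.953 -0.248  3.14 ]
near15 0 0.019788254096019843 [-0.056  0.854 -1.3   -1.96   0.425 -0.079]
near15 1 0.019788254103651558 [-0.056  0.854 -1.3   -1.96   0.425  3.063]
near pre 0 0.020968142500179598 [ 0.792  0.895 -1.299 -1.96  -0.845  0.168]
near pre 1 0.033217264164686906 [ 0.777  0.88  -1.283 -1.96  -0.835  3.14 ]
```

```bash
cat > plan2.py <<'E'
from kin import *
c,p,s,fun=fit()
np.set_printoptions(precision=3,suppress=True)
def T(yaw,dn,sg): # tool dir: horizontal heading yaw, dn deg below horizontal; y horizontal
    a,b=np.radians([yaw,dn]);z=np.array([np.cos(a)*np.cos(b),np.sin(a)*np.cos(b),-np.sin(b)])
    y=sg*np.array([-np.sin(a),np.cos(a),0]);return R.from_matrix(np.c_[np.cross(y,z),y,z]),z
seeds=[[j1,a,b,g-a+b,0,j6] for j1 in(-1,-.3,.3) for a,b in((.2,-.1),(.6,-.2),(.3,-.8)) for g in(.8,1.6,2.2) for j6 in(-3,-1.5,0,1.5,3)]
def show(n,cen,yaw,dn,sd=.004):
    for sg in(1,-1):
        Rt,t=T(yaw,dn,sg);x=np.array(cen)-t*sd;k,q=ik(x,Rt,p,s,seeds)
        print(n,sg,"BAD %.4f"%k if k>1e-5 else "ok",q,"tcp",x,"rpy",Rt.as_euler('xyz'))
if __name__=="__main__":
    for ph in(30,45):
        show(f"obl grasp {ph}",(.605,-.243,.042),-124,90-ph)
        show(f"obl place {ph}",(.604,.179,.071),2.6,ph)
    for d in(-60,30,120,-150):
        show(f"can g {d}",(.453,-.372,.065),d,45); show(f"can laid {d}",(.453,-.372,.033),d+180,45)
    show("can place",(.494,.174,.084),2.6,45)
E
python3 plan2.py
```

```text
obl grasp 30 1 ok [-0.256  0.816  0.114  1.058 -0.491  1.956] tcp [ 0.606 -0.241  0.045] rpy [3.142 0.524 0.977]
obl grasp 30 -1 ok [-0.256  0.816  0.114  1.058 -0.491 -1.186] tcp [ 0.606 -0.241  0.045] rpy [ 3.142 -0.524 -2.164]
obl place 30 1 ok [ 0.275  0.532 -0.956 -0.953 -0.199  0.117] tcp [0.601 0.179 0.073] rpy [-3.142  1.047 -3.096]
obl place 30 -1 ok [ 0.275  0.532 -0.956 -0.953 -0.199 -3.025] tcp [0.601 0.179 0.073] rpy [ 3.142 -1.047  0.045]
obl grasp 45 1 ok [-0.168  0.931  0.204  1.236 -0.7    2.141] tcp [ 0.607 -0.241  0.045] rpy [3.142 0.785 0.977]
obl grasp 45 -1 ok [-0.168  0.931  0.204  1.236 -0.7   -1.   ] tcp [ 0.607 -0.241  0.045] rpy [ 3.142 -0.785 -2.164]
obl place 45 1 ok [ 0.246  0.416 -0.793 -0.414 -0.141  0.143] tcp [0.601 0.179 0.074] rpy [-3.142  0.785 -3.096]
obl place 45 -1 ok [ 0.246  0.416 -0.793 -0.414 -0.141 -2.999] tcp [0.601 0.179 0.074] rpy [ 3.142 -0.785  0.045]
can g -60 1 ok [-0.664  0.391 -0.876 -0.444 -0.268  0.278] tcp [ 0.452 -0.37   0.068] rpy [3.142 0.785 2.094]
can g -60 -1 ok [-0.664  0.391 -0.876 -0.444 -0.268 -2.864] tcp [ 0.452 -0.3
[... 1162 characters left out ...]
142 -0.785 -1.047]
can g -150 1 ok [-0.477  0.844  0.084  1.306 -0.637  2.308] tcp [ 0.455 -0.371  0.068] rpy [3.142 0.785 0.524]
can g -150 -1 ok [-0.477  0.844  0.084  1.306 -0.637 -0.834] tcp [ 0.455 -0.371  0.068] rpy [-3.142 -0.785 -2.618]
can laid -150 1 ok [-1.228  0.662 -0.43   0.656  0.769 -1.823] tcp [ 0.451 -0.373  0.036] rpy [ 3.142  0.785 -2.618]
can laid -150 -1 ok [-1.228  0.662 -0.43   0.656  0.769  1.318] tcp [ 0.451 -0.373  0.036] rpy [ 3.142 -0.785  0.524]
can place 1 ok [ 0.32   0.254 -1.03  -0.479 -0.193  0.196] tcp [0.491 0.174 0.087] rpy [-3.142  0.785 -3.096]
can place -1 ok [ 0.32   0.254 -1.03  -0.479 -0.193 -2.945] tcp [0.491 0.174 0.087] rpy [ 3.142 -0.785  0.045]
```

```bash
cat > go.py <<'E'
# helper: print shift & rotation (units of 8 deg) from the present pose to a target
from plan2 import *
from rig import observe
def to(yaw,dn,sg,pos):
    o=observe();Rt,t=T(yaw,dn,sg)
    rv=np.degrees((Rt*R.from_euler('xyz',o['eef_rot']).inv()).as_rotvec())/8
    print("shift",np.array(pos)-o['tcp_pos'],"rot",rv,"|rot|",np.linalg.norm(rv),"t",t,"tcp",o['tcp_pos'],"t_now",R.from_euler('xyz',o['eef_rot']).as_matrix()[:,2])
E
python3 - <<'E'
from go import *
to(-124,60,-1,(.634,-.1995,.30))
E
```

```text
shift [ 0.219 -0.041 -0.01 ] rot [-3.434  3.517 18.318] |rot| 18.96638814672151 t [-0.28  -0.415 -0.866] tcp [ 0.415 -0.159  0.31 ] t_now [ 0.426  0.266 -0.864]
```

```bash

python3 -m inch '{"delta_pos":[[0.011,-0.002,0],[0.011,-0.002,0],[0.011,-0.002,0],[0.011,-0.002,0],[0.011,-0.002,0],[0.011,-0.002,0],[0.011,-0.002,0],[0.011,-0.002,0]],"delta_rot":[[-0.172,0.176,0.916],[-0.172,0.176,0.916],[-0.172,0.176,0.916],[-0.172,0.176,0.916],[-0.172,0.176,0.916],[-0.172,0.176,0.916],[-0.172,0.176,0.916],[-0.172,0.176,0.916]],"fingers":[1,1,1,1,1,1,1,1]}' >/dev/null
python3 -m inch '{"delta_pos":[[0.011,-0.002,0],[0.011,-0.002,0],[0.011,-0.002,0],[0.011,-0.002,0],[0.011,-0.002,0],[0.011,-0.002,0],[0.011,-0.002,0],[0.011,-0.002,0]],"delta_rot":[[-0.172,0.176,0.916],[-0.172,0.176,0.916],[-0.172,0.176,0.916],[-0.172,0.176,0.916],[-0.172,0.176,0.916],[-0.172,0.176,0.916],[-0.172,0.176,0.916],[-0.172,0.176,0.916]],"fingers":[1,1,1,1,1,1,1,1]}' >/dev/null
python3 -m inch '{"delta_pos":[[0.011,-0.002,0],[0.011,-0.002,0],[0.011,-0.002,0],[0.011,-0.002,0],[0,0,0]],"delta_rot":[[-0.172,0.176,0.916],[-0.172,0.176,0.916],[-0.172,0.176,0.916],[-0.172,0.176,0.8],[0,0,0]],"fingers":[1,1,1,1,1]}'
python3 rec.py; python3 - <<'E'
from go import *
to(-124,60,-1,(.634,-.1995,.132))
s=__import__('rig').snapshot("top")
import cv2
np.savez("top1.npz",**{k:np.array(v) for k,v in s.items()})
cv2.imwrite("pics/top1.png",s["frame"][:,:,::-1])
E
```

```text
time_s: 11.82
tcp_pos: [0.6374, -0.1958, 0.3102]
eef_rot: [-3.14, -0.525, -2.175]
force: [-0.5, 0.0, 0.5]
grip_width: 0.997
finger_force: 0.0
[-0.184  0.813  0.808  1.798 -0.476 -1.095]
shift [-0.003 -0.004 -0.178] rot [ 0.014 -0.001  0.072] |rot| 0.07330047727788526 t [-0.28  -0.415 -0.866] tcp [ 0.637 -0.196  0.31 ] t_now [-0.284 -0.413 -0.865]
```

View pics/top1.png

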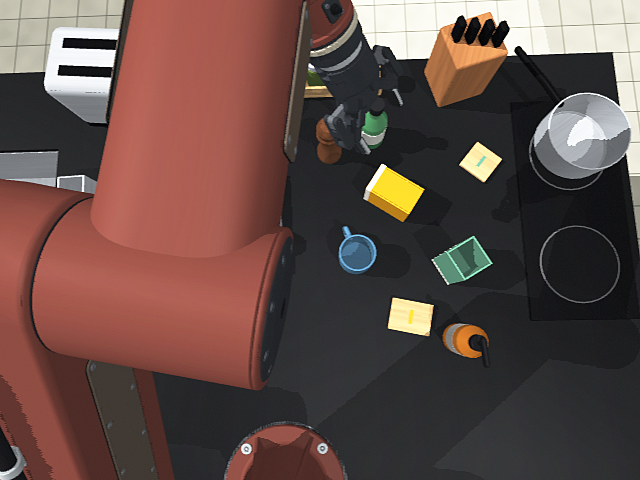

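```bash

python3 -m inch '{"delta_pos":[[-0.001,-0.001,-0.06],[-0.001,-0.001,-0.06],[-0.001,-0.002,-0.058],[0,0,0],[-0.007,-0.0104,-0.0217],[-0.007,-0.0104,-0.0217],[-0.007,-0.0104,-0.0217],[0,0,0]],"delta_rot":[[0,0,0.07],[0,0,0],[0,0,0],[0,0,0],[0,0,0],[0,0,0],[0,0,0],[0,0,0]],"fingers":[1,1,1,1,1,1,1,1]}'
python3 - <<'E'
from go import *
to(-124,60,-1,(.606,-.241,.0455))
E
```

```text
time_s: 12.88
tcp_pos: [0.6126, -0.2344, 0.0689]
eef_rot: [-3.141, -0.524, -2.17]
force: [-0.1, -0.5, 0.7]
grip_width: 1.003
finger_force: 0.0
shift [-0.007 -0.007 -0.023] rot [0.005 0.001 0.038] |rot| 0.037913319157230646 t [-0.28  -0.415 -0.866] tcp [ 0.613 -0.234  0.069] t_now [-0.282 -0.414 -0.866]
```

```bash

python3 -m inch '{"delta_pos":[[-0.0035,-0.0035,-0.0115],[-0.0035,-0.0035,-0.0115],[0,0,0],[0,0,0],[0,0,0],[0,0,0]],"delta_rot":[[0,0,0],[0,0,0],[0,0,0],[0,0,0],[0,0,0],[0,0,0]],"fingers":[1,1,0.9,0.8,0.6,0.6]}' 40
python3 - <<'E'
from go import *
import cv2
to(-124,60,-1,(.606,-.241,.0455))
s=__import__('rig').snapshot("side")
cv2.imwrite("pics/side3.png",cv2.resize(s["frame"][100:280,200:440,::-1],None,fx=3,fy=3))
E
```

```text
time_s: 13.62
tcp_pos: [0.6061, -0.2407, 0.0449]
eef_rot: [-3.141, -0.524, -2.167]
force: [1.8, 1.3, 4.3]
grip_width: 0.742
finger_force: 45.2
shift [-0.    -0.     0.001] rot [0.003 0.005 0.02 ] |rot| 0.020710939998772247 t [-0.28  -0.415 -0.866] tcp [ 0.606 -0.241  0.045] t_now [-0.28  -0.414 -0.866]
```

View pics/side3.png

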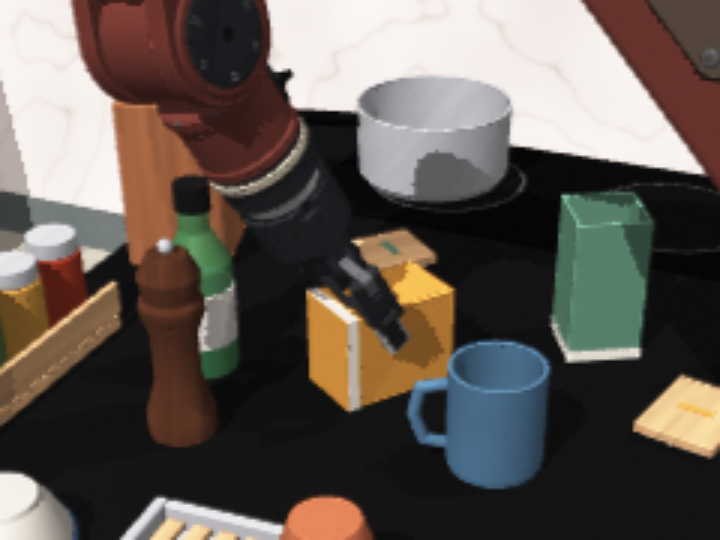

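```bash

python3 -m inch '{"delta_pos":[[0,0,0.02],[0,0,0.05],[0,0,0.06],[0,0,0.06],[0,0,0.06],[0,0,0]],"delta_rot":[[0,0,0],[0,0,0],[0,0,0],[0,0,0],[0,0,0],[0,0,0]],"fingers":[0.6,0.6,0.6,0.6,0.6,0.6]}' 
python3 - <<'E'
from go import *
to(2.6,30,1,(.601,.179,.30))
# joint path check along geodesic
o=observe();R0=R.from_euler('xyz',o['eef_rot']);Rt,_=T(2.6,30,1);rv=(Rt*R0.inv()).as_rotvec();q=o['joints']
for f in np.linspace(0,1,9)[1:]:
    x=o['tcp_pos']*(1-f)+f*np.array([.601,.179,.30]); k,q=ik(x,R.from_rotvec(rv*f)*R0,p,s,[q]);print("%.5f"%k,q)
E
```

```text
time_s: 14.42
tcp_pos: [0.6065, -0.2411, 0.3003]
eef_rot: [-3.133, -0.521, -2.172]
force: [1.1, -0.1, -3.7]
grip_width: 0.741
finger_force: 45.5
shift [-0.005  0.42  -0.   ] rot [  5.682 -10.074  -5.154] |rot| 12.662490725033662 t [ 0.865  0.039 -0.5  ] tcp [ 0.606 -0.241  0.3  ] t_now [-0.275 -0.416 -0.867]
0.00000 [-0.246  0.583  0.428  1.489 -0.34  -1.094]
0.00000 [-0.234  0.46   0.258  1.322 -0.2   -0.99 ]
0.00000 [-0.216  0.337  0.076  1.13  -0.078 -0.866]
0.00000 [-0.183  0.221 -0.111  0.91   0.019 -0.714]
0.00000 [-0.127  0.119 -0.296  0.66   0.076 -0.53 ]
0.00000 [-0.036  0.043 -0.469  0.379  0.07  -0.317]
0.00000 [ 0.099  0.01  -0.619  0.077 -0.02  -0.091]
0.00000 [ 0.276  0.039 -0.729 -0.232 -0.199  0.117]
```

```bash

python3 -m inch '{"delta_pos":[[0,0.03,0],[0,0.03,0],[0,0.03,0],[0,0.03,0],[0,0.03,0],[0,0.03,0],[0,0.03,0]],"delta_rot":[[0.406,-0.72,-0.368],[0.406,-0.72,-0.368],[0.406,-0.72,-0.368],[0.406,-0.72,-0.368],[0.406,-0.72,-0.368],[0.406,-0.72,-0.368],[0.406,-0.72,-0.368]],"fingers":[0.6,0.6,0.6,0.6,0.6,0.6,0.6]}' >/dev/null
python3 -m inch '{"delta_pos":[[0,0.03,0],[0,0.03,0],[0,0.03,0],[0,0.03,0],[0,0.03,0],[0,0.03,0],[0,0.03,0],[0,0,0]],"delta_rot":[[0.406,-0.72,-0.368],[0.406,-0.72,-0.368],[0.406,-0.72,-0.368],[0.406,-0.72,-0.368],[0.406,-0.72,-0.368],[0.406,-0.72,-0.368],[0.406,-0.72,-0.368],[0,0,0]],"fingers":[0.6,0.6,0.6,0.6,0.6,0.6,0.6,0.6]}'
python3 rec.py; python3 - <<'E'
from go import *
import cv2
to(2.6,30,1,(.601,.179,.13))
s=__import__('rig').snapshot("side")
cv2.imwrite("pics/side4.png",s["frame"][:,:,::-1])
E
```

```text
time_s: 16.3
tcp_pos: [0.6018, 0.1809, 0.2898]
eef_rot: [-3.14, 1.04, -3.084]
force: [0.2, 0.4, -4.1]
grip_width: 0.745
finger_force: 46.2
[ 0.271 -0.011 -1.012 -0.459 -0.185  0.109]
shift [-0.001 -0.002 -0.16 ] rot [ 0.009 -0.054 -0.08 ] |rot| 0.09695219788291051 t [ 0.865  0.039 -0.5  ] tcp [0.602 0.181 0.29 ] t_now [ 0.861  0.048 -0.507]
```

View pics/side4.png

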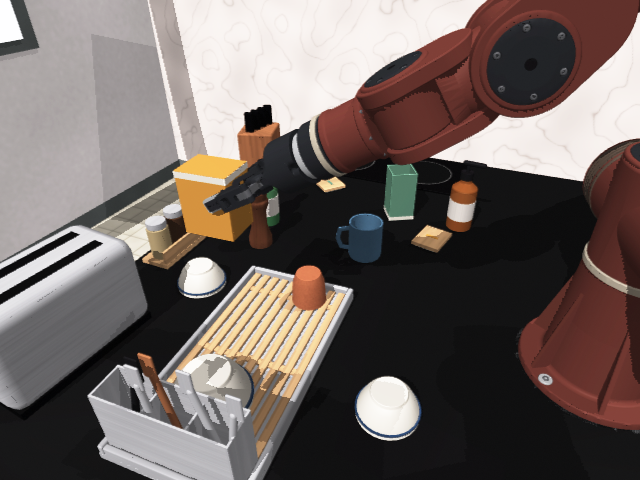

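```bash

python3 -m inch '{"delta_pos":[[-0.002,-0.001,-0.05],[-0.002,-0.001,-0.05],[0,0,-0.05],[0,0,-0.03],[0,0,-0.015],[0,0,0]],"delta_rot":[[0.009,-0.054,-0.08],[0,0,0],[0,0,0],[0,0,0],[0,0,0],[0,0,0]],"fingers":[0.6,0.6,0.6,0.6,0.6,0.6]}'
python3 - <<'E'
from go import *
to(2.6,30,1,(.596,.179,.073))
E
```

```text
time_s: 17.1
tcp_pos: [0.6014, 0.1762, 0.097]
eef_rot: [-3.14, 1.049, -3.1]
force: [0.3, 0.3, -2.8]
grip_width: 0.741
finger_force: 46.1
shift [-0.005  0.003 -0.024] rot [0.003 0.014 0.031] |rot| 0.03363215959695607 t [ 0.865  0.039 -0.5  ] tcp [0.601 0.176 0.097] t_now [ 0.866  0.035 -0.498]
```

```bash

python3 -m inch '{"delta_pos":[[-0.003,0.002,-0.007],[-0.002,0.001,-0.006],[0,0,-0.004],[0,0,-0.002],[0,0,0]],"delta_rot":[[0.003,0.014,0.03],[0,0,0],[0,0,0],[0,0,0],[0,0,0]],"fingers":[0.6,0.6,0.6,0.6,0.6]}'
python3 -m inch '{"delta_pos":[[0,0,-0.002],[0,0,0]],"delta_rot":[[0,0,0],[0,0,0]],"fingers":[0.6,0.6]}'
python3 -m inch '{"delta_pos":[[0,0,-0.002],[0,0,0]],"delta_rot":[[0,0,0],[0,0,0]],"fingers":[0.6,0.6]}'
```

```text
time_s: 17.73
tcp_pos: [0.5963, 0.1804, 0.0801]
eef_rot: [3.139, 1.051, -3.097]
force: [0.0, -0.7, -3.0]
grip_width: 0.743
finger_force: 46.1
time_s: 17.98
tcp_pos: [0.5963, 0.1804, 0.0782]
eef_rot: [3.139, 1.051, -3.097]
force: [0.4, -0.7, -2.7]
grip_width: 0.743
finger_force: 46.1
time_s: 18.23
tcp_pos: [0.5963, 0.1803, 0.076]
eef_rot: [3.139, 1.051, -3.097]
force: [-0.6, -0.6, -2.5]
grip_width: 0.741
finger_force: 46.1
```

```bash

python3 -m inch '{"delta_pos":[[0,0,-0.0015],[0,0,0]],"delta_rot":[[0,0,0],[0,0,0]],"fingers":[0.6,0.6]}'|grep -E "tcp|^force"
python3 -m inch '{"delta_pos":[[0,0,-0.0015],[0,0,0]],"delta_rot":[[0,0,0],[0,0,0]],"fingers":[0.6,0.6]}'|grep -E "tcp|^force"
python3 -m inch '{"delta_pos":[[0,0,-0.001],[0,0,0]],"delta_rot":[[0,0,0],[0,0,0]],"fingers":[0.6,0.6]}'|grep -E "tcp|^force"
```

```text
tcp_pos: [0.5963, 0.1804, 0.0746]
force: [-0.0, -0.5, -2.3]
tcp_pos: [0.5962, 0.1803, 0.073]
force: [-0.2, 0.2, -3.9]
tcp_pos: [0.5963, 0.1804, 0.0721]
force: [-0.1, 0.2, -3.3]
```

```bash

python3 -m inch '{"delta_pos":[[0,0,-0.001],[0,0,0]],"delta_rot":[[0,0,0],[0,0,0]],"fingers":[0.6,0.6]}'|grep -E "tcp|^force"
python3 -m inch '{"delta_pos":[[0,0,-0.001],[0,0,0]],"delta_rot":[[0,0,0],[0,0,0]],"fingers":[0.6,0.6]}'|grep -E "tcp|^force"
python3 -m inch '{"delta_pos":[[0,0,-0.001],[0,0,0]],"delta_rot":[[0,0,0],[0,0,0]],"fingers":[0.6,0.6]}'|grep -E "tcp|^force"
```

```text
tcp_pos: [0.5963, 0.1803, 0.0711]
force: [-0.6, -0.7, -1.8]
tcp_pos: [0.5966, 0.1803, 0.0711]
force: [-3.6, -1.0, 4.5]
tcp_pos: [0.5967, 0.1804, 0.071]
force: [-8.5, -0.4, 12.2]
```

```bash

python3 -m inch '{"delta_pos":[[0,0,0.001],[0,0,0],[0,0,0],[0,0,0]],"delta_rot":[[0,0,0],[0,0,0],[0,0,0],[0,0,0]],"fingers":[0.74,0.8,0.9,0.98]}' 
python3 -m inch '{"delta_pos":[[-0.017,-0.001,0.01],[-0.026,-0.001,0.015],[-0.043,-0.002,0.025],[-0.043,-0.002,0.035],[0,0,0.05],[0,0,0.06],[0,0,0.05],[0,0,0]],"delta_rot":[[0,0,0],[0,0,0],[0,0,0],[0,0,0],[0,0,0],[0,0,0],[0,0,0],[0,0,0]],"fingers":[1,1,1,1,1,1,1,1]}'
python3 rec.py; python3 - <<'E'
from go import *
import cv2
o=observe()
d=-60
for d in(-60,30,-150,120):
    for sg in(1,-1):print(d,sg);to(d,45,sg,(.40,-.37,.30))
for n in("top","side"):
    s_=__import__('rig').snapshot(n);np.savez(n+"2.npz",**{k:np.array(v) for k,v in s_.items()})
f=np.load("side2.npz")["frame"];hsv=cv2.cvtColor(f,cv2.COLOR_RGB2HSV)
m=cv2.inRange(hsv,(20,170,90),(28,255,255));n,l,st,ce=cv2.connectedComponentsWithStats(m);i=1+st[1:,4].argmax();print(st[i])
c=cam=None
from geo import *
c=cam("side2")
print([np.round(proj(c,(.5997,.1805)+(z,)),0) for z in(.018,.122)])
E
```

```text
time_s: 20.23
tcp_pos: [0.5964, 0.1804, 0.0702]
eef_rot: [3.139, 1.051, -3.098]
force: [-0.2, 0.4, 0.5]
grip_width: 0.977
finger_force: 0.0
time_s: 21.22
tcp_pos: [0.5106, 0.2038, 0.3195]
eef_rot: [-3.128, 1.023, -3.105]
force: [0.1, 0.1, -0.5]
grip_width: 0.994
finger_force: 0.0
[ 0.462 -0.214 -1.034 -0.228 -0.373  0.233]
-60 1
shift [-0.111 -0.574 -0.02 ] rot [ 0.921  1.534 -7.649] |rot| 7.8558524666671 t [ 0.354 -0.612 -0.707] tcp [0.511 0.204 0.32 ] t_now [ 0.854  0.018 -0.52 ]
-60 -1
shift [-0.111 -0.574 -0.02 ] rot [-12.898   7.278   9.985] |rot| 17.8611012393368 t [ 0.354 -0.612 -0.707] tcp [0.511 0.204 0.32 ] t_now [ 0.854  0.018 -0.52 ]
30 1
shift [-0.111 -0.574 -0.02 ] rot [-0.417  1.671  3.546] |rot| 3.942259935688637 t [ 0.612  0.354 -0.707] tcp [0.511 0.204 0.32 ] t_now [ 0.854  0.018 -0.52 ]
30 -1
shift [-0.111 -0.574 -0.02 ] rot [ 15.583   4.34  -12.343] |rot| 20.347250923556917 t [ 0.612  0.354 -0.707] tcp [0.511 0.204 0.32 ] t_now [ 0.854  0.018 -0.52 ]
-150 1
shift [-0.111 -0.574 -0.02 ] rot [  2.253   0.563 -18.82 ] |rot| 18.96285910767884 t [-0.612 -0.354 -0.707] tcp [0.511 0.204 0.32 ] t_now [ 0.854  0.018 -0.52 ]
-150 -1
shift [-0.111 -0.574 -0.02 ] rot [-3.502 12.574  2.486] |rot| 13.286772805006088 t [-0.612 -0.354 -0.707] tcp [0.511 0.204 0.32 ] t_now [ 0.854  0.018 -0.52 ]
120 1
shift [-0.111 -0.574 -0.02 ] rot [-1.758  1.055 14.731] |rot| 14.87311483284619 t [-0.354  0.612 -0.707] tcp [0.511 0.204 0.32 ] t_now [ 0.854  0.018 -0.52 ]
120 -1
shift [-0.111 -0.574 -0.02 ] rot [ 6.605 11.705 -5.441] |rot| 14.499177583323421 t [-0.354  0.612 -0.707] tcp [0.511 0.204 0.32 ] t_now [ 0.854  0.018 -0.52 ]Traceback (most recent call last):
  File "<stdin>", line 10, in <module>
ValueError: attempt to get argmax of an empty sequence
```

```bash
cat > path.py <<'E'
from go import *
def path(yaw,dn,sg,pos,n=9):
    o=observe();R0=R.from_euler('xyz',o['eef_rot']);Rt,_=T(yaw,dn,sg);rv=(Rt*R0.inv()).as_rotvec();q=o['joints']
    for f in np.linspace(0,1,n)[1:]:
        x=o['tcp_pos']*(1-f)+f*np.array(pos); k,q=ik(x,R.from_rotvec(rv*f)*R0,p,s,[q]);print("%.5f"%k,q)
E
python3 - <<'E'
from path import *
from geo import *
import cv2
to(-150,45,-1,(.528,-.329,.30));path(-150,45,-1,(.528,-.329,.30))
s_=__import__('rig').snapshot("side");np.savez("side2.npz",**{k:np.array(v) for k,v in s_.items()})
c=cam("side2");f=s_["frame"];hsv=cv2.cvtColor(f,cv2.COLOR_RGB2HSV)
m=cv2.inRange(hsv,(14,170,100),(30,255,255));n,l,st,ce=cv2.connectedComponentsWithStats(m)
print(st[1:][st[1:,4]>200].tolist())
u=np.array([.999,.045]);w=np.array([-.045,.999]);C=np.array([.5997,.1805])
for z in(.018,.112):print(z,[np.round(proj(c,[*(C+a*.042*u+b*.032*w),z])) for a,b in((1,1),(1,-1),(-1,-1),(-1,1))])
E
```

```text
shift [ 0.019 -0.532 -0.014] rot [-3.47  12.525  2.474] |rot| 13.229609983017866 t [-0.612 -0.354 -0.707] tcp [0.509 0.203 0.314] t_now [ 0.85   0.016 -0.527]
0.00000 [ 0.218 -0.237 -0.837  0.185 -0.143  0.057]
0.00000 [-0.009 -0.175 -0.637  0.532 -0.002 -0.176]
0.00000 [-0.148 -0.04  -0.411  0.838  0.011 -0.372]
0.00000 [-0.227  0.131 -0.169  1.11  -0.054 -0.515]
0.00000 [-0.273  0.322  0.088  1.362 -0.161 -0.613]
0.00000 [-0.304  0.528  0.363  1.611 -0.289 -0.673]
0.00000 [-0.328  0.756  0.681  1.879 -0.428 -0.704]
0.00220 [-0.345  0.909  0.849  2.02  -0.592 -0.732]
[[203, 286, 63, 60, 2236]]
0.018 [array([209., 334.]), array([227., 311.]), array([266., 322.]), array([250., 346.])]
0.112 [array([201., 294.]), array([221., 272.]), array([262., 283.]), array([244., 306.])]
```

```bash
python3 - <<'E'
from path import *
path(-150,45,-1,(.528,-.329,.20));print();show("hov",(.528,-.329,.153),-150,45,0)
E
```

```text
0.00000 [ 0.219 -0.224 -0.87   0.142 -0.144  0.057]
0.00000 [-0.009 -0.16  -0.702  0.453 -0.003 -0.176]
0.00000 [-0.147 -0.024 -0.51   0.725  0.01  -0.372]
0.00000 [-0.226  0.145 -0.301  0.964 -0.055 -0.515]
0.00000 [-0.273  0.333 -0.081  1.183 -0.162 -0.612]
0.00000 [-0.304  0.533  0.152  1.394 -0.289 -0.673]
0.00000 [-0.328  0.746  0.404  1.612 -0.428 -0.703]
0.00000 [-0.352  0.981  0.701  1.861 -0.574 -0.703]

hov 1 ok [-0.352  0.997  0.598  1.741 -0.574  2.438] tcp [ 0.528 -0.329  0.153] rpy [3.142 0.785 0.524]
hov -1 ok [-0.352  0.997  0.598  1.741 -0.574 -0.703] tcp [ 0.528 -0.329  0.153] rpy [-3.142 -0.785 -2.618]
```

```bash

python3 -m inch '{"delta_pos":[[0.001,-0.031,0],[0.001,-0.031,0],[0.001,-0.031,0],[0.001,-0.031,0],[0.001,-0.031,0],[0.001,-0.031,-0.01],[0.001,-0.031,-0.01],[0.001,-0.031,-0.01]],"delta_rot":[[-0.204,0.737,0.145],[-0.204,0.737,0.145],[-0.204,0.737,0.145],[-0.204,0.737,0.145],[-0.204,0.737,0.145],[-0.204,0.737,0.145],[-0.204,0.737,0.145],[-0.204,0.737,0.145]],"fingers":[1,1,1,1,1,1,1,1]}' >/dev/null
python3 -m inch '{"delta_pos":[[0.001,-0.031,-0.01],[0.001,-0.031,-0.01],[0.001,-0.031,-0.01],[0.001,-0.031,-0.01],[0.001,-0.031,-0.01],[0.001,-0.031,-0.01],[0.001,-0.031,-0.01],[0.001,-0.031,-0.01]],"delta_rot":[[-0.204,0.737,0.145],[-0.204,0.737,0.145],[-0.204,0.737,0.145],[-0.204,0.737,0.145],[-0.204,0.737,0.145],[-0.204,0.737,0.145],[-0.204,0.737,0.145],[-0.204,0.737,0.145]],"fingers":[1,1,1,1,1,1,1,1]}' >/dev/null
python3 -m inch '{"delta_pos":[[0.001,-0.031,-0.01],[0,0,0]],"delta_rot":[[-0.204,0.737,0.145],[0,0,0]],"fingers":[1,1]}'
python3 rec.py; python3 - <<'E'
from path import *
to(-150,45,-1,(.528,-.329,.153))
E
```

```text
time_s: 23.62
tcp_pos: [0.5245, -0.3246, 0.1845]
eef_rot: [3.128, -0.795, -2.61]
force: [0.6, 0.8, -0.9]
grip_width: 1.003
finger_force: 0.0
[-0.379  1.009  0.707  1.838 -0.589 -0.728]
shift [ 0.003 -0.004 -0.031] rot [-0.023 -0.096  0.012] |rot| 0.09925609965798673 t [-0.612 -0.354 -0.707] tcp [ 0.525 -0.325  0.184] t_now [-0.622 -0.35  -0.7  ]
```

```bash

python3 -m inch '{"delta_pos":[[0.003,-0.004,-0.031],[0,0,0],[-0.0184,-0.0106,-0.0212],[-0.0184,-0.0106,-0.0212],[-0.0184,-0.0106,-0.0212],[0,0,0]],"delta_rot":[[-0.023,-0.096,0.012],[0,0,0],[0,0,0],[0,0,0],[0,0,0],[0,0,0]],"fingers":[1,1,1,1,1,1]}'
python3 - <<'E'
from path import *
to(-150,45,-1,(.455,-.371,.068))
E
```

```text
time_s: 24.38
tcp_pos: [0.4725, -0.3597, 0.0991]
eef_rot: [-3.13, -0.778, -2.626]
force: [-0.4, -0.4, 0.3]
grip_width: 0.998
finger_force: 0.0
shift [-0.018 -0.011 -0.031] rot [ 0.026  0.078 -0.001] |rot| 0.08176950883593971 t [-0.612 -0.354 -0.707] tcp [ 0.473 -0.36   0.099] t_now [-0.605 -0.356 -0.712]
```

```bash

python3 -m inch '{"delta_pos":[[-0.009,-0.005,-0.015],[-0.009,-0.006,-0.015],[0,0,0],[0,0,0],[0,0,0],[0,0,0],[0,0,0]],"delta_rot":[[0.026,0.078,0],[0,0,0],[0,0,0],[0,0,0],[0,0,0],[0,0,0],[0,0,0]],"fingers":[1,1,1,0.9,0.8,0.6,0.6]}' 40
python3 - <<'E'
from path import *
to(-150,45,-1,(.455,-.371,.068))
E
```

```text
time_s: 25.25
tcp_pos: [0.4567, -0.3708, 0.0692]
eef_rot: [-3.138, -0.784, -2.618]
force: [2.3, 3.8, 5.4]
grip_width: 0.743
finger_force: 44.0
shift [-0.002 -0.    -0.001] rot [ 0.01   0.016 -0.015] |rot| 0.024019828844586005 t [-0.612 -0.354 -0.707] tcp [ 0.457 -0.371  0.069] t_now [-0.61  -0.356 -0.708]
```

```bash

python3 -m inch '{"delta_pos":[[0,0,0.02],[0.01,0.005,0.05],[0.02,0.01,0.05],[0.02,0.01,0.02],[0,0,0]],"delta_rot":[[0,0,0],[0,0,0],[0,0,0],[0,0,0],[0,0,0]],"fingers":[0.6,0.6,0.6,0.6,0.6]}'
python3 - <<'E'
from path import *
a=(30,45,1,(.55,-.30,.20));to(*a);path(*a)
E
```

```text
time_s: 25.88
tcp_pos: [0.5076, -0.3456, 0.2104]
eef_rot: [-3.136, -0.782, -2.62]
force: [0.2, -0.7, -3.0]
grip_width: 0.742
finger_force: 45.2
shift [ 0.042  0.046 -0.01 ] rot [ 5.649 -9.705  0.009] |rot| 11.229113574996042 t [ 0.612  0.354 -0.707] tcp [ 0.508 -0.346  0.21 ] t_now [-0.608 -0.357 -0.709]
0.00000 [-0.439  0.804  0.494  1.62  -0.475 -0.876]
0.00000 [-0.504  0.689  0.363  1.451 -0.334 -0.993]
0.00000 [-0.582  0.586  0.228  1.298 -0.175 -1.099]
0.00000 [-0.672  0.5    0.092  1.16   0.    -1.196]
0.00000 [-0.772  0.436 -0.041  1.038  0.189 -1.29 ]
0.00000 [-0.874  0.398 -0.17   0.93   0.387 -1.384]
0.00000 [-0.973  0.393 -0.291  0.837  0.588 -1.482]
0.00000 [-1.061  0.421 -0.399  0.764  0.785 -1.59 ]
```

```bash

python3 -m inch '{"delta_pos":[[0.0035,0.0038,0],[0.0035,0.0038,0],[0.0035,0.0038,0],[0.0035,0.0038,0],[0.0035,0.0038,0],[0.0035,0.0038,0]],"delta_rot":[[0.471,-0.809,0],[0.471,-0.809,0],[0.471,-0.809,0],[0.471,-0.809,0],[0.471,-0.809,0],[0.471,-0.809,0]],"fingers":[0.6,0.6,0.6,0.6,0.6,0.6]}' >/dev/null
python3 -m inch '{"delta_pos":[[0.0035,0.0038,0],[0.0035,0.0038,0],[0.0035,0.0038,0],[0.0035,0.0038,0],[0.0035,0.0038,0],[0.0035,0.0038,0],[0,0,0]],"delta_rot":[[0.471,-0.809,0],[0.471,-0.809,0],[0.471,-0.809,0],[0.471,-0.809,0],[0.471,-0.809,0],[0.471,-0.809,0],[0,0,0]],"fingers":[0.6,0.6,0.6,0.6,0.6,0.6,0.6]}'
python3 rec.py; python3 - <<'E'
from path import *
a=(30,45,1,(.55,-.30,.06));to(*a);path(*a,n=3)
E
```

```text
time_s: 27.5
tcp_pos: [0.5454, -0.3001, 0.206]
eef_rot: [3.131, 0.781, -2.626]
force: [-0.0, 0.4, -2.9]
grip_width: 0.746
finger_force: 45.1
[-1.008  0.412 -0.309  0.817  0.781 -1.514]
shift [ 0.005  0.    -0.146] rot [-0.029 -0.052  0.006] |rot| 0.059893337442662904 t [ 0.612  0.354 -0.707] tcp [ 0.545 -0.3    0.206] t_now [ 0.608  0.356 -0.71 ]
0.00000 [-1.042  0.505 -0.471  0.593  0.783 -1.563]
0.00000 [-1.039  0.626 -0.526  0.41   0.785 -1.559]
```

```bash

python3 -m inch '{"delta_pos":[[0,0,-0.05],[0,0,-0.05],[0,0,-0.04],[0,0,-0.015],[0,0,0]],"delta_rot":[[-0.029,-0.052,0.006],[0,0,0],[0,0,0],[0,0,0],[0,0,0]],"fingers":[0.6,0.6,0.6,0.6,0.6]}'
python3 - <<'E'
from path import *
a=(30,45,1,(.55,-.30,.06));to(*a)
E
```

```text
time_s: 28.12
tcp_pos: [0.548, -0.3001, 0.0534]
eef_rot: [-3.136, 0.786, -2.61]
force: [0.2, -0.3, -2.5]
grip_width: 0.742
finger_force: 45.0
shift [0.002 0.    0.007] rot [ 0.022  0.022 -0.025] |rot| 0.04004981741689438 t [ 0.612  0.354 -0.707] tcp [ 0.548 -0.3    0.053] t_now [ 0.613  0.353 -0.706]
```

```bash

python3 -m inch '{"delta_pos":[[0,0,-0.006],[0,0,-0.005],[0,0,-0.003],[0,0,0]],"delta_rot":[[0.02,0.02,-0.02],[0,0,0],[0,0,0],[0,0,0]],"fingers":[0.6,0.6,0.6,0.6]}'|grep -E "tcp|^force"
python3 -m inch '{"delta_pos":[[0,0,-0.002],[0,0,0]],"delta_rot":[[0,0,0],[0,0,0]],"fingers":[0.6,0.6]}'|grep -E "tcp|^force"
python3 -m inch '{"delta_pos":[[0,0,-0.001],[0,0,0]],"delta_rot":[[0,0,0],[0,0,0]],"fingers":[0.6,0.6]}'|grep -E "tcp|^force"
python3 -m inch '{"delta_pos":[[0,0,-0.001],[0,0,0]],"delta_rot":[[0,0,0],[0,0,0]],"fingers":[0.6,0.6]}'|grep -E "tcp|^force"
```

```text
tcp_pos: [0.548, -0.3003, 0.0396]
force: [0.6, 0.8, -3.4]
tcp_pos: [0.548, -0.3002, 0.0375]
force: [-1.2, 0.0, -2.8]
tcp_pos: [0.548, -0.3002, 0.0365]
force: [-0.5, -0.4, -2.8]
tcp_pos: [0.548, -0.3002, 0.0355]
force: [-0.2, -0.0, -3.0]
```

```bash

python3 -m inch '{"delta_pos":[[0,0,-0.001],[0,0,0]],"delta_rot":[[0,0,0],[0,0,0]],"fingers":[0.6,0.6]}'|grep -E "tcp|^force"
python3 -m inch '{"delta_pos":[[0,0,-0.001],[0,0,0]],"delta_rot":[[0,0,0],[0,0,0]],"fingers":[0.6,0.6]}'|grep -E "tcp|^force"
python3 -m inch '{"delta_pos":[[0,0,-0.001],[0,0,0]],"delta_rot":[[0,0,0],[0,0,0]],"fingers":[0.6,0.6]}'|grep -E "tcp|^force"
```

```text
tcp_pos: [0.5481, -0.3003, 0.0348]
force: [-2.5, -0.8, 1.1]
tcp_pos: [0.5483, -0.3003, 0.0348]
force: [-7.3, 1.4, 12.8]
tcp_pos: [0.5486, -0.3003, 0.0348]
force: [-13.0, 2.5, 21.6]
```

```bash

python3 -m inch '{"delta_pos":[[0,0,0.001],[0,0,0],[0,0,0],[0,0,0]],"delta_rot":[[0,0,0],[0,0,0],[0,0,0],[0,0,0]],"fingers":[0.74,0.8,0.9,1]}' 
python3 -m inch '{"delta_pos":[[-0.01,-0.006,0.012],[-0.018,-0.01,0.021],[-0.018,-0.01,0.021],[-0.018,-0.01,0.021],[0,0,0.04],[0,0,0.05],[0,0,0]],"delta_rot":[[0,0,0],[0,0,0],[0,0,0],[0,0,0],[0,0,0],[0,0,0],[0,0,0]],"fingers":[1,1,1,1,1,1,1]}'
python3 - <<'E'
from path import *
a=(-150,45,-1,(.627,-.254,.20));to(*a);path(*a)
E
```

```text
time_s: 30.62
tcp_pos: [0.548, -0.3003, 0.0334]
eef_rot: [-3.14, 0.787, -2.617]
force: [-0.3, -0.3, -0.8]
grip_width: 1.002
finger_force: 0.0
time_s: 31.5
tcp_pos: [0.485, -0.338, 0.2019]
eef_rot: [-3.131, 0.787, -2.61]
force: [-0.1, 0.2, -0.9]
grip_width: 0.998
finger_force: 0.0
shift [ 0.142  0.084 -0.002] rot [-5.595  9.772 -0.043] |rot| 11.260649462847478 t [-0.612 -0.354 -0.707] tcp [ 0.485 -0.338  0.202] t_now [ 0.616  0.35  -0.706]
0.00000 [-1.043  0.368 -0.32   0.874  0.59  -1.566]
0.00000 [-0.893  0.378 -0.201  0.923  0.388 -1.405]
0.00000 [-0.744  0.433 -0.05   1.024  0.187 -1.264]
0.00000 [-0.606  0.531  0.137  1.173 -0.001 -1.131]
0.00000 [-0.486  0.671  0.373  1.375 -0.167 -1.002]
0.00000 [-0.385  0.868  0.703  1.654 -0.308 -0.871]
0.00110 [-0.301  1.139  1.204  2.02  -0.43  -0.749]
0.01573 [-0.223  1.154  1.128  2.02  -0.556 -0.659]
```

```bash
python3 - <<'E'
from path import *
C=np.array((.5515,-.298,.032))
for ph in(30,38):
    _,t=T(-150,90-ph,-1)
    for back in(.004,.05,.1,.13):show(f"{ph} {back}",C,-150,90-ph,back)
    for x in(.494,.50):show(f"place {ph}",(x,.174,.083),2.6,ph)
E
```

```text
30 0.004 1 ok [-0.389  0.949  0.315  1.277 -0.407  2.3  ] tcp [ 0.553 -0.297  0.035] rpy [3.142 0.524 0.524]
30 0.004 -1 ok [-0.389  0.949  0.315  1.277 -0.407 -0.842] tcp [ 0.553 -0.297  0.035] rpy [ 3.142 -0.524 -2.618]
30 0.05 1 ok [-0.364  0.959  0.461  1.422 -0.398  2.325] tcp [ 0.573 -0.285  0.075] rpy [3.142 0.524 0.524]
30 0.05 -1 ok [-0.364  0.959  0.461  1.422 -0.398 -0.817] tcp [ 0.573 -0.285  0.075] rpy [ 3.142 -0.524 -2.618]
30 0.1 1 ok [-0.339  0.999  0.679  1.609 -0.39   2.35 ] tcp [ 0.595 -0.273  0.119] rpy [3.142 0.524 0.524]
30 0.1 -1 ok [-0.339  0.999  0.679  1.609 -0.39  -0.791] tcp [ 0.595 -0.273  0.119] rpy [ 3.142 -0.524 -2.618]
30 0.13 1 ok [-0.324  1.056  0.879  1.759 -0.384  2.365] tcp [ 0.608 -0.265  0.145] rpy [3.142 0.524 0.524]
30 0.13 -1 ok [-0.324  1.056  0.879  1.759 -0.384 -0.776] tcp [ 0.608 -0.265  0.145] rpy [ 3.142 -0.524 -2.618]
place 30 1 BAD 0.0103 [ 0.509  0.419 -1.3   -1.034 -0.465  0.292] tcp [0.491 0.174 0.085] rpy [-3.142  1.047 -3.096]
place 30 -1 BAD 0.0103 [ 0.509  0.419 -1.3   -1.034 -0.465 -2.85 ] tcp [0.491 0.174 0.085] rpy [ 3.142 
[... 915 characters left out ...]
13 1 BAD 0.0014 [-0.269  1.26   1.239  2.005 -0.466  2.446] tcp [ 0.621 -0.258  0.134] rpy [3.142 0.663 0.524]
38 0.13 -1 BAD 0.0014 [-0.269  1.26   1.239  2.005 -0.466 -0.696] tcp [ 0.621 -0.258  0.134] rpy [ 3.142 -0.663 -2.618]
place 38 1 BAD 0.0015 [ 0.396  0.311 -1.3   -0.872 -0.293  0.234] tcp [0.491 0.174 0.085] rpy [-3.142  0.908 -3.096]
place 38 -1 BAD 0.0015 [ 0.396  0.311 -1.3   -0.872 -0.293 -2.908] tcp [0.491 0.174 0.085] rpy [ 3.142 -0.908  0.045]
place 38 1 BAD 0.0009 [ 0.381  0.321 -1.3   -0.896 -0.277  0.221] tcp [0.497 0.174 0.085] rpy [-3.142  0.908 -3.096]
place 38 -1 BAD 0.0009 [ 0.381  0.321 -1.3   -0.896 -0.277 -2.921] tcp [0.497 0.174 0.085] rpy [ 3.142 -0.908  0.045]
```

```bash
python3 - <<'E'
from path import *
a=(-150,45,-1,(.554,-.297,.16));to(*a);path(*a)
for z in (.035,.09):show("",(.554,-.297,z),-150,45,0)
E
```

```text
shift [ 0.069  0.041 -0.042] rot [-5.595  9.772 -0.043] |rot| 11.260649462847478 t [-0.612 -0.354 -0.707] tcp [ 0.485 -0.338  0.202] t_now [ 0.616  0.35  -0.706]
0.00000 [-1.062  0.37  -0.333  0.872  0.59  -1.59 ]
0.00000 [-0.931  0.373 -0.239  0.905  0.39  -1.447]
0.00000 [-0.797  0.414 -0.127  0.976  0.19  -1.318]
0.00000 [-0.67   0.489  0.004  1.082 -0.001 -1.195]
0.00000 [-0.555  0.595  0.155  1.222 -0.174 -1.072]
0.00000 [-0.458  0.727  0.331  1.399 -0.325 -0.946]
0.00000 [-0.378  0.888  0.544  1.619 -0.452 -0.811]
0.00000 [-0.315  1.092  0.84   1.908 -0.554 -0.666]
 1 ok [-0.315  1.168  0.637  1.628 -0.554  2.475] tcp [ 0.554 -0.297  0.035] rpy [3.142 0.785 0.524]
 -1 ok [-0.315  1.168  0.637  1.628 -0.554 -0.666] tcp [ 0.554 -0.297  0.035] rpy [-3.142 -0.785 -2.618]
 1 ok [-0.315  1.119  0.692  1.733 -0.554  2.475] tcp [ 0.554 -0.297  0.09 ] rpy [3.142 0.785 0.524]
 -1 ok [-0.315  1.119  0.692  1.733 -0.554 -0.666] tcp [ 0.554 -0.297  0.09 ] rpy [-3.142 -0.785 -2.618]
```

```bash

python3 -m inch '{"delta_pos":[[0.0058,0.0034,0],[0.0058,0.0034,0],[0.0058,0.0034,0],[0.0058,0.0034,0],[0.0058,0.0034,0],[0.0058,0.0034,0]],"delta_rot":[[-0.466,0.814,0],[-0.466,0.814,0],[-0.466,0.814,0],[-0.466,0.814,0],[-0.466,0.814,0],[-0.466,0.814,0]],"fingers":[1,1,1,1,1,1]}' >/dev/null
python3 -m inch '{"delta_pos":[[0.0058,0.0034,-0.01],[0.0058,0.0034,-0.01],[0.0058,0.0034,-0.01],[0.0058,0.0034,-0.01],[0.0058,0.0034,0],[0.0058,0.0034,0],[0,0,0]],"delta_rot":[[-0.466,0.814,0],[-0.466,0.814,0],[-0.466,0.814,0],[-0.466,0.814,0],[-0.466,0.814,0],[-0.466,0.814,0],[0,0,0]],"fingers":[1,1,1,1,1,1,1]}'
python3 - <<'E'
from path import *
from geo import *
import cv2
to(-150,45,-1,(.554,-.297,.10))
s_=__import__('rig').snapshot("top");np.savez("top3.npz",**{k:np.array(v) for k,v in s_.items()})
c=cam("top3");C=np.array((.5515,-.298));d=np.array([-.866,-.5]);w=np.array([.5,-.866])
im=s_["frame"][:,:,::-1].copy()
for z,col in((0.0,(0,0,255)),(.064,(0,255,255))):
    pts=np.array([proj(c,[*(C+a*.065*d+b*.032*w),z]) for a,b in((1,1),(1,-1),(-1,-1),(-1,1))])
    cv2.polylines(im,[np.round(pts*16).astype(int)],True,col,1,cv2.LINE_AA,4)
cv2.imwrite("pics/top3.png",cv2.resize(im[60:330,140:520],None,fx=2,fy=2))
E
```

```text
time_s: 33.12
tcp_pos: [0.5535, -0.2934, 0.151]
eef_rot: [3.124, -0.791, -2.606]
force: [0.3, 0.1, -0.4]
grip_width: 1.0
finger_force: 0.0
shift [ 0.001 -0.004 -0.051] rot [-0.054 -0.079  0.001] |rot| 0.09579539185696524 t [-0.612 -0.354 -0.707] tcp [ 0.553 -0.293  0.151] t_now [-0.62  -0.348 -0.703]
```

View pics/top3.png

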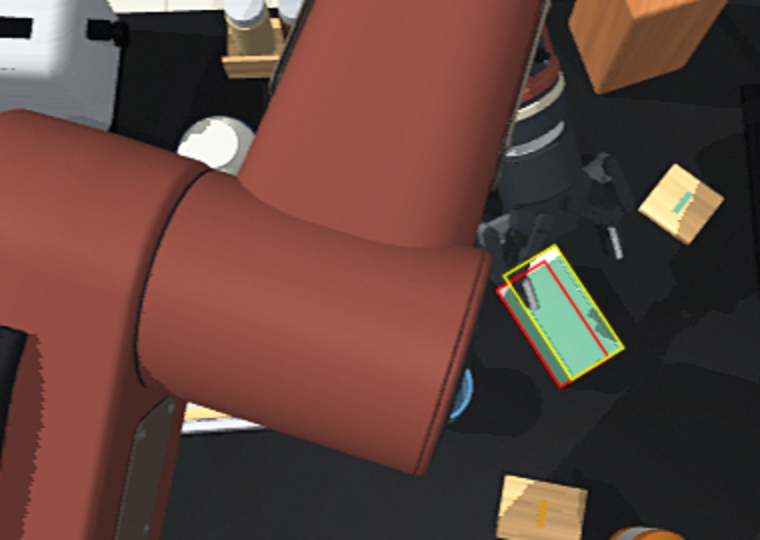

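The canister lies where predicted: the overlay fits the green face around (565,315), with its white foot at (545,255) facing the gripper. Next I descend and regrasp.

```bash

python3 -m inch '{"delta_pos":[[0.001,-0.004,-0.03],[0,0,-0.03],[0,0,-0.025],[0,0,0]],"delta_rot":[[-0.054,-0.079,0],[0,0,0],[0,0,0],[0,0,0]],"fingers":[1,1,1,1]}'
python3 - <<'E'
from path import *
to(-150,45,-1,(.554,-.297,.0355))
E
```

```text
time_s: 33.67
tcp_pos: [0.5537, -0.3001, 0.0743]
eef_rot: [-3.13, -0.777, -2.63]
force: [-0.3, -0.3, 0.4]
grip_width: 1.002
finger_force: 0.0
shift [ 0.     0.003 -0.039] rot [0.021 0.079 0.028] |rot| 0.08674752437791547 t [-0.612 -0.354 -0.707] tcp [ 0.554 -0.3    0.074] t_now [-0.606 -0.353 -0.713]
```

```bash

python3 -m inch '{"delta_pos":[[0,0.003,-0.02],[0,0,-0.0185],[0,0,0],[0,0,0],[0,0,0],[0,0,0],[0,0,0]],"delta_rot":[[0.02,0.079,0.03],[0,0,0],[0,0,0],[0,0,0],[0,0,0],[0,0,0],[0,0,0]],"fingers":[1,1,1,0.9,0.8,0.6,0.6]}' 40
python3 -m inch '{"delta_pos":[[-0.002,-0.001,0.02],[-0.01,0,0.05],[-0.02,0.01,0.05],[-0.02,0.02,0.05],[-0.02,0.02,0.04],[0,0,0]],"delta_rot":[[0,0,0],[0,0,0],[0,0,0],[0,0,0],[0,0,0],[0,0,0]],"fingers":[0.6,0.6,0.6,0.6,0.6,0.6]}'
python3 - <<'E'
from path import *
a=(2.6,45,1,(.491,.174,.30));to(*a);path(*a)
E
```

```text
time_s: 34.55
tcp_pos: [0.555, -0.2965, 0.0357]
eef_rot: [-3.14, -0.786, -2.617]
force: [1.1, 0.9, 4.4]
grip_width: 0.744
finger_force: 45.1
time_s: 35.3
tcp_pos: [0.4828, -0.2468, 0.2495]
eef_rot: [-3.136, -0.783, -2.619]
force: [0.4, 0.2, -2.5]
grip_width: 0.744
finger_force: 45.3
shift [0.008 0.421 0.05 ] rot [  3.215 -10.855  -2.68 ] |rot| 11.633948248830505 t [ 0.706  0.032 -0.707] tcp [ 0.483 -0.247  0.25 ] t_now [-0.609 -0.357 -0.709]
0.00000 [-0.254  0.609  0.262  1.663 -0.41  -0.622]
0.00000 [-0.23   0.455  0.105  1.501 -0.292 -0.589]
0.00000 [-0.201  0.302 -0.059  1.329 -0.184 -0.532]
0.00000 [-0.16   0.153 -0.228  1.144 -0.091 -0.447]
0.00000 [-0.1    0.013 -0.398  0.94  -0.026 -0.33 ]
0.00000 [-0.006 -0.108 -0.563  0.712 -0.006 -0.177]
0.00000 [ 0.137 -0.196 -0.718  0.457 -0.058  0.01 ]
0.00000 [ 0.335 -0.223 -0.854  0.176 -0.203  0.208]
```

```bash

python3 -m inch '{"delta_pos":[[0.0005,0.0324,0.008],[0.0005,0.0324,0.008],[0.0005,0.0324,0.008],[0.0005,0.0324,0.008],[0.0005,0.0324,0.008],[0.0005,0.0324,0.008],[0.0005,0.0324,0]],"delta_rot":[[0.247,-0.835,-0.206],[0.247,-0.835,-0.206],[0.247,-0.835,-0.206],[0.247,-0.835,-0.206],[0.247,-0.835,-0.206],[0.247,-0.835,-0.206],[0.247,-0.835,-0.206]],"fingers":[0.6,0.6,0.6,0.6,0.6,0.6,0.6]}' >/dev/null
python3 -m inch '{"delta_pos":[[0.0005,0.0324,0],[0.0005,0.0324,0],[0.0005,0.0324,0],[0.0005,0.0324,0],[0.0005,0.0324,0],[0.0005,0.0324,0],[0,0,0],[0,0,0]],"delta_rot":[[0.247,-0.835,-0.206],[0.247,-0.835,-0.206],[0.247,-0.835,-0.206],[0.247,-0.835,-0.206],[0.247,-0.835,-0.206],[0.247,-0.835,-0.206],[0,0,0],[0,0,0]],"fingers":[0.6,0.6,0.6,0.6,0.6,0.6,0.6,0.6]}'
python3 rec.py; python3 - <<'E'
from path import *
a=(2.6,45,1,(.490,.174,.13));to(*a);path(*a,n=4)
E
```

```text
time_s: 37.17
tcp_pos: [0.4891, 0.1734, 0.2927]
eef_rot: [-3.141, 0.779, -3.091]
force: [-0.4, 0.1, -2.3]
grip_width: 0.742
finger_force: 45.8
[ 0.316 -0.255 -0.893  0.171 -0.187  0.191]
shift [ 0.001  0.001 -0.163] rot [ 0.006 -0.043 -0.03 ] |rot| 0.05261931530761195 t [ 0.706  0.032 -0.707] tcp [0.489 0.173 0.293] t_now [ 0.702  0.034 -0.711]
0.00000 [ 0.332 -0.158 -1.001 -0.034 -0.199  0.204]
0.00000 [ 0.334 -0.052 -1.112 -0.252 -0.201  0.206]
0.00000 [ 0.335  0.094 -1.205 -0.493 -0.204  0.208]
```

```bash

python3 -m inch '{"delta_pos":[[0.001,0.001,-0.05],[0,0,-0.05],[0,0,-0.045],[0,0,-0.028],[0,0,0]],"delta_rot":[[0.006,-0.043,-0.03],[0,0,0],[0,0,0],[0,0,0],[0,0,0]],"fingers":[0.6,0.6,0.6,0.6,0.6]}'
python3 rec.py; python3 - <<'E'
from path import *
a=(2.6,45,1,(.490,.174,.087));to(*a);path(*a,n=3)
E
```

```text
time_s: 37.8
tcp_pos: [0.4898, 0.1731, 0.1172]
eef_rot: [-3.14, 0.781, -3.098]
force: [-0.3, -0.0, -1.4]
grip_width: 0.744
finger_force: 45.8
[ 0.32   0.167 -1.211 -0.569 -0.194  0.199]
shift [ 0.     0.001 -0.03 ] rot [ 0.008 -0.029  0.018] |rot| 0.03537137596811584 t [ 0.706  0.032 -0.707] tcp [0.49  0.173 0.117] t_now [ 0.704  0.029 -0.71 ]
0.00000 [ 0.334  0.201 -1.237 -0.629 -0.203  0.208]
0.00000 [ 0.334  0.257 -1.256 -0.706 -0.203  0.207]
```

```bash

python3 -m inch '{"delta_pos":[[0,0.001,-0.009],[0,0,-0.008],[0,0,-0.004],[0,0,-0.003],[0,0,0]],"delta_rot":[[0.008,-0.029,0.018],[0,0,0],[0,0,0],[0,0,0],[0,0,0]],"fingers":[0.6,0.6,0.6,0.6,0.6]}'|grep -E "tcp|^force|eef"
python3 -m inch '{"delta_pos":[[0,0,-0.002],[0,0,0]],"delta_rot":[[0,0,0],[0,0,0]],"fingers":[0.6,0.6]}'|grep -E "tcp|^force"
python3 -m inch '{"delta_pos":[[0,0,-0.001],[0,0,0]],"delta_rot":[[0,0,0],[0,0,0]],"fingers":[0.6,0.6]}'|grep -E "tcp|^force"
python3 -m inch '{"delta_pos":[[0,0,-0.001],[0,0,0]],"delta_rot":[[0,0,0],[0,0,0]],"fingers":[0.6,0.6]}'|grep -E "tcp|^force"
```

```text
tcp_pos: [0.4906, 0.1757, 0.0965]
eef_rot: [3.139, 0.792, -3.096]
force: [-0.8, -0.1, -3.0]
tcp_pos: [0.4901, 0.1758, 0.0941]
force: [1.4, -0.1, -1.9]
tcp_pos: [0.4901, 0.1757, 0.093]
force: [0.1, 0.0, -2.5]
tcp_pos: [0.4901, 0.1757, 0.092]
force: [-0.8, 0.2, -3.0]
```

```bash

python3 -m inch '{"delta_pos":[[0,0,-0.002],[0,0,-0.001],[0,0,0]],"delta_rot":[[0,0.045,0],[0,0,0],[0,0,0]],"fingers":[0.6,0.6,0.6]}'|grep -E "tcp|^force|eef"
python3 -m inch '{"delta_pos":[[0,0,-0.001],[0,0,0]],"delta_rot":[[0,0,0],[0,0,0]],"fingers":[0.6,0.6]}'|grep -E "tcp|^force"
python3 -m inch '{"delta_pos":[[0,0,-0.001],[0,0,0]],"delta_rot":[[0,0,0],[0,0,0]],"fingers":[0.6,0.6]}'|grep -E "tcp|^force"
python3 -m inch '{"delta_pos":[[0,0,-0.001],[0,0,0]],"delta_rot":[[0,0,0],[0,0,0]],"fingers":[0.6,0.6]}'|grep -E "tcp|^force"
```

```text
tcp_pos: [0.4901, 0.1757, 0.089]
eef_rot: [3.138, 0.785, -3.096]
force: [-0.5, 0.0, -2.0]
tcp_pos: [0.49, 0.1757, 0.0879]
force: [-0.0, -0.1, -3.0]
tcp_pos: [0.4902, 0.1757, 0.0871]
force: [-0.7, -0.1, -1.8]
tcp_pos: [0.4904, 0.1757, 0.087]
force: [-10.8, -1.8, 13.2]
```

```bash

python3 -m inch '{"delta_pos":[[0,0,0.001],[0,0,0],[0,0,0],[0,0,0]],"delta_rot":[[0,0,0],[0,0,0],[0,0,0],[0,0,0]],"fingers":[0.74,0.8,0.9,1]}' 
python3 -m inch '{"delta_pos":[[-0.003,0,0.006],[-0.005,0,0.012],[-0.005,0,0.02],[-0.005,0,0.03],[0,0,0.03],[0,0,0.03],[0,0,0.03],[0,0,0]],"delta_rot":[[0,0,0],[0,0,0],[0,0,0],[0,0,0],[0,0,0],[0,0,0],[0,0,0],[0,0,0]],"fingers":[1,1,1,1,1,1,1,1]}'
python3 - <<'E'
from path import *
a=(-40,60,1,(.40,-.10,.32));to(*a);path(*a,n=4)
E
```

```text
time_s: 40.8
tcp_pos: [0.4903, 0.1758, 0.0872]
eef_rot: [3.138, 0.785, -3.096]
force: [-0.4, -0.6, 0.4]
grip_width: 1.002
finger_force: 0.0
time_s: 41.8
tcp_pos: [0.4732, 0.1762, 0.2486]
eef_rot: [3.136, 0.791, -3.098]
force: [-0.4, -0.0, 0.7]
grip_width: 0.996
finger_force: 0.0
shift [-0.073 -0.276  0.071] rot [ 0.598  1.864 -5.305] |rot| 5.655131509243277 t [ 0.383 -0.321 -0.866] tcp [0.473 0.176 0.249] t_now [ 0.71   0.037 -0.703]
0.00000 [ 0.205 -0.316 -0.946  0.273 -0.24   0.332]
0.00000 [-0.003 -0.367 -0.844  0.523 -0.233  0.386]
0.00000 [-0.235 -0.347 -0.71   0.731 -0.225  0.408]
```

```bash

python3 -m inch '{"delta_pos":[[-0.01,-0.035,0.012],[-0.01,-0.035,0.012],[-0.01,-0.035,0.012],[-0.01,-0.035,0.012],[-0.01,-0.035,0.012],[-0.01,-0.035,0.012],[-0.01,-0.035,0],[0,0,0]],"delta_rot":[[0.1,0.3,-0.7],[0.1,0.3,-0.7],[0.1,0.3,-0.7],[0.1,0.3,-0.7],[0.1,0.3,-0.7],[0.1,0.3,-0.7],[0,0,-0.7],[0,0,0]],"fingers":[1,1,1,1,1,1,1,1]}'
python3 - <<'E'
import cv2
from geo import *
from rig import *
np.set_printoptions(precision=0,suppress=True)
u=np.array([.999,.045]);w=np.array([-.045,.999])
for n in("side","top"):
    s_=snapshot(n);np.savez(n+"4.npz",**{k:np.array(v) for k,v in s_.items()})
    c=cam(n+"4");h=cv2.cvtColor(s_["frame"],cv2.COLOR_RGB2HSV)
    for nm,lo,hi,C,a,H,band in(("yellow",(14,170,80),(30,255,255),(.5998,.1805),.042,.122,0),("green",(70,50,40),(85,170,255),(.494,.1755),.032,.148,0),("terracotta",(3,150,80),(11,255,255),(.5167,.0571),.034,.084,0),("cream",(0,0,150),(40,60,255),(.5545,.3295),.065,.08,0)):
        m=cv2.inRange(h,lo,hi);_,_,st,_=cv2.connectedComponentsWithStats(m);b=[[r[0],r[1],r[0]+r[2],r[1]+r[3],r[4]] for r in st[1:] if r[4]>250]
        P=np.array([proj(c,[*(np.array(C)+i*a*u+j*min(a,.032 if nm in("yellow",) else a)*w),z]) for i in(1,-1) for j in(1,-1) for z in(.018,H)])
        print(n,nm,"seen",[list(map(int,x)) for x in b][:7],"pred",*P.min(0),*P.max(0))
E
```

```text
time_s: 42.8
tcp_pos: [0.4014, -0.0705, 0.3161]
eef_rot: [3.118, 0.523, 2.483]
force: [0.6, 0.1, 0.4]
grip_width: 1.002
finger_force: 0.0
side yellow seen [[199, 193, 216, 219, 262], [203, 286, 264, 346, 2129]] pred 199.53829955120727 267.901960499969 266.36550329462864 345.99242232168865
side green seen [[262, 271, 313, 303, 986], [263, 287, 314, 361, 2483]] pred 259.53722982087186 269.95758188408803 314.0594322953454 360.7668411497284
side terracotta seen [[238, 123, 282, 197, 1748], [450, 180, 478, 204, 504], [250, 223, 267, 248, 255], [295, 265, 326, 309, 557], [138, 355, 180, 426, 468]] pred 282.78687640314024 258.9650504885499 329.65707451237245 314.0253895855894
side cream seen [[0, 0, 464, 261, 54554], [67, 0, 107, 22, 269], [370, 0, 640, 186, 31153], [91, 173, 188, 261, 1471], [62, 182, 107, 224, 467], [447, 206, 474, 222, 298], [183, 257, 247, 307, 1112]] pred 138.92740903333763 331.2012663563462 266.9892309585168 449.1668618809782
top yellow seen [[331, 62, 353, 86, 300], [172, 172, 205, 214, 1205], [177, 175, 218, 224, 644], [453, 325, 488, 358, 611]] pred 172.24839083482738 171.02559109903825 217.74589414766123 223.2165753791748
top green seen [[168, 226, 202, 260, 1047], [175, 228, 219, 266, 617]] pred 168.00452113328424 224.17240221064932 218.96805072557083 265.63664117779365
top terracotta seen [[357, 64, 379, 85, 283], [317, 117, 336, 162, 333], [241, 223, 273, 255, 766]] pred 234.9352551017472 216.89623713907997 273.2259944509144 255.20016045650002
top cream seen [[0, 0, 21, 19, 376], [21, 0, 49, 18, 484], [49, 0, 78, 17, 456], [78, 0, 107, 16, 427], [107, 0, 136, 15, 401], [137, 0, 165, 14, 373], [165, 0, 640, 176, 25523]] pred 93.54631938037491 188.04578589612444 166.0400575145261 255.84155612349088
```

```bash
python3 - <<'E'
import cv2
from geo import *
for n in("top0","top4"):
    d=np.load(n+".npz");c=cam(n);h=cv2.cvtColor(d["frame"],cv2.COLOR_RGB2HSV)
    m=cv2.inRange(h,(103,110,40),(120,255,255));m[:, 260:]=0;m[:185]=0;m[262:]=0;m[:,:60]=0
    p=cv2.findNonZero(m)
    (x,y),r=cv2.minEnclosingCircle(p);print(n,len(p),x,y,r,back(c,(x,y),.022))
E
```

```text
top0 159 189.94444274902344 222.05555725097656 29.605005264282227 [0.55821451 0.20838361 0.022     ]
top4 147 135.8699493408203 224.6930694580078 29.73946762084961 [0.55530435 0.33118647 0.022     ]
```

```bash
python3 -c "
from rig import job_done;print(job_done())"
```

```text
the job is handed in; nothing more can be done
None
```

The job is handed in at about 43 s: the bowl was slid up against the cutlery holder, and both containers stand upside down on the slats, clear of each other and the other dishes; the final camera check matched all of this, but no verdict came back.

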